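Pack the effect pedals into the road case and hasp it shut

TASK

Pack up after the rehearsal: swing the hasp up off its staple, open the road case, and stand every effect pedal that lies on the table upright on the foam floor, one to a bay, in bays that are still empty. The pedals already packed stay in their bays. Then shut the lid and swing the hasp fully down over its staple, leaving the other gear on the table alone.

Things in the scene. Friction and masses are not known exactly. Their poses are not given: they have to be found in the camera images.
- case: fixed road case, black panels, aluminium edges: 226 mm deep (x), 334 wide (y), rim 78 mm above the table, walls 8 mm thick. Origin on the table under its middle; -x side: front with hasp, +x side: lid hinge. Foam floor 18 mm above the table, parted into six bays, each 102 x 102 mm inside, two rows of three, by dividers 6 mm thick and only 20 mm high. One pedal fits a bay, two do not
- lid (a joint): angle of the lid, a 12 mm panel hinged along the far (+x) upper edge of the case, the axis along the y of the case at x = 113 mm, z = 78 mm from its origin: 0 shut, grows as its front edge rises, 1.57 upright, stop at 1.75. Stiff hinge: the lid stays where it is left; moving its front edge takes about 1 to 8 N
- lid_pull (a point): centre of the steel bead at the end of the pull tab on the lid, 12 mm thick, 30 mm long along y; pinched by its two ends it turns between the fingers. 28 mm in front of the front edge of the lid, 105 mm to the +y side of the hasp, 84 mm above the table when shut, 254 mm from the hinge axis. The tab behind it is 20 mm wide, 6 mm thick
- hasp (a joint): angle of the hasp about its hinge on the front edge of the lid: 0 hanging flat on the front of the case with the staple through its slot, grows as the free end swings out and up (1.57: strap straight out to the front), stop at 2.4. Stiff: stays where left, 1 to 2 N at the free end. Clear of the staple above about 0.4; below that the staple catches the strap and the lid cannot be raised
- hasp_hinge (a point): middle of the hinge axis of the hasp, along y at the front edge of the lid, 6 mm in front of the front of the case and 84 mm above the table when the lid is shut; moves with the lid
- hasp_grip (a point): centre of the rolled bar at the free end of the hasp, 10 mm thick, 36 mm long along y; wider than the strap (26 mm), so that pinched by its two ends it turns between the fingers. 47 mm from the hinge axis of the hasp. Hasp down: 22 mm in front of the case, 40 mm above the table. Strap straight out (1.57): 44 mm in front of the hinge axis, 16 mm above it
- bay_1 (a point): centre of the floor of bay 1 of the case, 18 mm above the table: front row, +y bay
- bay_2 (a point): centre of the floor of bay 2 of the case, 18 mm above the table: front row, middle bay
- bay_3 (a point): centre of the floor of bay 3 of the case, 18 mm above the table: front row, -y bay
- bay_4 (a point): centre of the floor of bay 4 of the case, 18 mm above the table: back row, +y bay
- bay_5 (a point): centre of the floor of bay 5 of the case, 18 mm above the table: back row, middle bay
- bay_6 (a point): centre of the floor of bay 6 of the case, 18 mm above the table: back row, -y bay
- pedal_1: loose on the table at the start, may be absent; effect pedal: metal box 92 mm long (x), 54 wide (y), 40 high; on top at its +x end one to three black knobs reaching 52 mm, at its -x end, 28 mm from the middle, a steel footswitch 12 mm across reaching 50 mm. About 0.3 kg. Origin: centre of its underside, z up
- pedal_2: loose on the table at the start, may be absent; effect pedal: metal box 92 mm long (x), 54 wide (y), 40 high; on top at its +x end one to three black knobs reaching 52 mm, at its -x end, 28 mm from the middle, a steel footswitch 12 mm across reaching 50 mm. About 0.3 kg. Origin: centre of its underside, z up
- pedal_3: loose on the table at the start, may be absent; effect pedal: metal box 92 mm long (x), 54 wide (y), 40 high; on top at its +x end one to three black knobs reaching 52 mm, at its -x end, 28 mm from the middle, a steel footswitch 12 mm across reaching 50 mm. About 0.3 kg. Origin: centre of its underside, z up
- pedal_4: loose on the table at the start, may be absent; effect pedal: metal box 92 mm long (x), 54 wide (y), 40 high; on top at its +x end one to three black knobs reaching 52 mm, at its -x end, 28 mm from the middle, a steel footswitch 12 mm across reaching 50 mm. About 0.3 kg. Origin: centre of its underside, z up
- packed_1: already packed in one of the bays at the start, its length along the case's x, may be absent; effect pedal: metal box 92 mm long (x), 54 wide (y), 40 high; on top at its +x end one to three black knobs reaching 52 mm, at its -x end, 28 mm from the middle, a steel footswitch 12 mm across reaching 50 mm. About 0.3 kg. Origin: centre of its underside, z up
- packed_2: already packed in one of the bays at the start, its length along the case's x, may be absent; effect pedal: metal box 92 mm long (x), 54 wide (y), 40 high; on top at its +x end one to three black knobs reaching 52 mm, at its -x end, 28 mm from the middle, a steel footswitch 12 mm across reaching 50 mm. About 0.3 kg. Origin: centre of its underside, z up
- packed_3: already packed in one of the bays at the start, its length along the case's x, may be absent; effect pedal: metal box 92 mm long (x), 54 wide (y), 40 high; on top at its +x end one to three black knobs reaching 52 mm, at its -x end, 28 mm from the middle, a steel footswitch 12 mm across reaching 50 mm. About 0.3 kg. Origin: centre of its underside, z up
- packed_4: already packed in one of the bays at the start, its length along the case's x, may be absent; effect pedal: metal box 92 mm long (x), 54 wide (y), 40 high; on top at its +x end one to three black knobs reaching 52 mm, at its -x end, 28 mm from the middle, a steel footswitch 12 mm across reaching 50 mm. About 0.3 kg. Origin: centre of its underside, z up
- packed_5: already packed in one of the bays at the start, its length along the case's x, may be absent; effect pedal: metal box 92 mm long (x), 54 wide (y), 40 high; on top at its +x end one to three black knobs reaching 52 mm, at its -x end, 28 mm from the middle, a steel footswitch 12 mm across reaching 50 mm. About 0.3 kg. Origin: centre of its underside, z up
- packed_6: already packed in one of the bays at the start, its length along the case's x, may be absent; effect pedal: metal box 92 mm long (x), 54 wide (y), 40 high; on top at its +x end one to three black knobs reaching 52 mm, at its -x end, 28 mm from the middle, a steel footswitch 12 mm across reaching 50 mm. About 0.3 kg. Origin: centre of its underside, z up
- tape_roll: bystander: a roll of black tape lying flat, 110 mm across, 48 mm high; origin under its middle
- di_box: bystander: a box of dark steel with rubber ends, 128 x 106 x 48 mm, larger than a pedal; origin under its middle
Mind the look-alikes: they are no part of the job. What is shaped like the pedal_2 but blue is not meant. What is shaped like the pedal_3 but brown is not meant.

How it is judged:
By the outcome, as a careful person would: the job done as asked, in the order asked, and still so for the second after the job is handed in, with the robot touching nothing.
Of pedal_1, pedal_2, pedal_3, pedal_4 only 2 to 4 are there at a start; the rules pass over those that are not, and their reading is None.
Of packed_1, packed_2, packed_3, packed_4, packed_5, packed_6 only 1 to 2 are there at a start; the rules pass over those that are not, and their reading is None.
At some moment in a run one of pedal_1, pedal_2, pedal_3, pedal_4 may be knocked a few centimetres aside while the robot is not near it.
It also fails if it takes over 210 s, if anything falls off the work surface, if the arm or the gripper's body presses on something with over 40 N, if the wrist force passes 120 N, or if a joint passes its speed limit or range.

ROBOT

A 6-joint arm with a two-finger parallel gripper is mounted at the origin on the work surface. World frame = base frame: x ahead of the robot, y to its left, z up, the work surface at z = 0. Lengths are in m, angles in rad, forces in N, time in s.
With the tool pointing down it reaches from about 0.425 to 0.95 m from the base axis. Payload 3.5 kg.
Tool frame: the origin (TCP) lies on the centre line of the jaws, within the pads' length; the fingertips stand 19 mm ahead of it and the grasp point (between the pads) is the TCP; z points along the fingers, y is the line along which they close (so a half turn about z gives the same grasp; the last joint's range is limited). The gripper opens to 85 mm and grips with 20 to 120 N. Pads are 22 mm wide; open, the fingers measure 114 mm over their backs; the gripper's body (76 mm by 85 mm) begins 54 mm behind the grasp point. The pads swing forward as they close: fully open they stand 13 mm farther back than shut.
Start: joints at [-1.316, 0.286, 1.577, -0, 1.279, -0.15], TCP at [0.266, -0.62, 0.25] pointing down, gripper open.
Joint ranges: [-2.77, 2.77], [-0.9, 2.22], [0.21, 2.48], [-1.53, 4.67], [0.24, 2.81], [-2.84, 2.84]. Speed limits (rad/s): [2.79, 2.79, 3.14, 3.14, 3.14, 3.14].

INTERFACE

Orientations are given as a unit quaternion [x, y, z, w].
In Python, from plant import ctrl, imaging gives the robot as it stands. The module is installed in compiled form; this text tells all that it offers.
- The arm moves only by the shell command python3 -m handwheel 'ROWS' [OPENING] [FORCE]. ROWS is JSON, one flat list of numbers, 6 for each row, row after row: the shift along the world's x, y, z in units of 150 mm (1.0 is 150 mm), then the turn, a rotation vector about the world's x, y, z in units of 90 degrees (1.0 is 90 degrees). In form: [tx, ty, tz, rx, ry, rz, tx, ty, tz, rx, ry, rz, ...]. A call has 1 to 5 rows; each row shifts and turns the commanded pose from where the row before left it; what a row does not reach is not made up. A row lasts 1/12 s, in which the tool goes at most 41.7 mm and 7.16 degrees, less where a joint would pass 70% of its speed; a pose out of reach is approached as far as the arm can. A call with a number of a shift or a turn outside -1 to 1 is refused whole. A call with a gripper value outside its range is refused whole. OPENING is the opening, from 0 (shut) to 1 (fully open), set as the call begins (- or left out, the last holds). The fingers move at their own pace and stop on an object; FORCE is the grip in N (left out, the last holds). Time passes only in rows, so rows that do not move let the fingers close. It gives the time, the measured TCP pose, the force, the opening and the grip force at its end, in the units of the state.
- ctrl.get_state(): the state, without advancing time (a new reading comes with each control period).
- imaging.read_camera(name): name is "scene" or "side" or "wrist"; returns (picture, depth): 400x640x3 uint8, blue, green, red; 400x640 float32, m along the optical axis (not along the pixel's ray), 0 where there is no reading.
- imaging.get_calibration(name): a dict with "fovy" (degrees; the focal length in pixels is half the picture's height over the tangent of half this angle, whatever the lens; pixels are square), "cx", "cy" (the principal point, pixels), "R" (3x3) and "t" (3): a world point X has camera coordinates R X + t. Camera axes: x right, y down, z forward; pixel columns grow to the right and rows downward; lengths in m; the calibration is good to about 2 mm. A picture is of the moment at which its call begins: read the wrist's pose just before it. get_calibration takes no time and is no camera call; for the wrist camera it gives the pose at the moment of the call.
- ctrl.sign_off(): hands the job in; it is judged then, once.
The state is a dict: "time": time; "qpos": joint angles; "dq": joint speeds; "joint_efforts": joint torques, N m; "eef_pos": TCP position; "tcp_rot": TCP orientation; "contact_force": force on the tool from outside, world axes, zero at the start; "wrist_torque": the same for the moment, N m; "opening": opening from 0.0 (shut) to 1.0 (fully open); "finger_force": force on a finger pad.
Only numpy, scipy, OpenCV 4.12 (cv2) and the standard library are available. Lean on these libraries where they do the work, as an engineer would, in place of code of your own. Each camera call takes 0.05 s, during which the arm holds its last target. There are 200 camera calls.

## Working session

There is one attempt and no reset: what is moved stays moved. The work goes in short steps, Python scripts to look and compute and a shell command to move; the robot and the scene stay as the last step left them, time stands still between calls to the robot, and variables do not carry over. Pictures are saved under pics/ and viewed, at most 14 in all, crops included, and the job is handed in when it is done.

```bash
mkdir -p pics; cat > h.py <<'E'
import numpy as np, cv2
from plant import ctrl, imaging
def K(name):
    c=imaging.get_calibration(name); f=200/np.tan(np.radians(c['fovy'])/2)
    return f,c['cx'],c['cy'],np.array(c['R']),np.array(c['t'])
def snap(name,fn=None):
    k=K(name); p,d=imaging.read_camera(name)
    if fn: cv2.imwrite('pics/'+fn,p)
    np.savez('/tmp/%s.npz'%name,p=p,d=d,f=k[0],cx=k[1],cy=k[2],R=k[3],t=k[4]); return p,d,k
def load(name):
    z=np.load('/tmp/%s.npz'%name); return z['p'],z['d'],(float(z['f']),float(z['cx']),float(z['cy']),z['R'],z['t'])
def cloud(d,k):
    f,cx,cy,R,t=k; v,u=np.mgrid[0:400,0:640]
    X=np.stack([(u-cx)/f*d,(v-cy)/f*d,d],-1)
    return (X-t)@R
def st():
    s=ctrl.get_state(); return s
E
python3 - <<'E'
from h import *
for n in('scene','side','wrist'):
    p,d,k=snap(n,n+'0.png'); print(n,k[0],k[1:3],(-k[3].T@k[4]).round(3),k[3].round(3).tolist())
a=[cv2.imread('pics/%s0.png'%n) for n in('scene','side')]
s=st();print({q:np.round(v,3).tolist() for q,v in s.items()})
E
```

```text
scene 395.7220243739159 (316.448401925943, 199.93264633316917) [ 0.927 -0.847  0.78 ] [[0.892, 0.451, 0.006], [0.269, -0.521, -0.81], [-0.362, 0.725, -0.586]]
side 419.48429235364546 (315.01983876258885, 215.1230338308426) [-0.153  1.048  0.802] [[-0.858, -0.513, -0.013], [-0.253, 0.445, -0.859], [0.446, -0.734, -0.512]]
wrist 348.2568627524308 (323.25785212622253, 195.64296989840952) [ 0.333 -0.59   0.373] [[0.394, -0.919, -0.003], [-0.879, -0.378, 0.29], [-0.268, -0.112, -0.957]]
{'time': 0.15, 'qpos': [-1.316, 0.287, 1.578, -0.0, 1.279, -0.15], 'dq': [0.001, -0.004, -0.003, -0.001, -0.001, -0.001], 'joint_efforts': [0.0, -40.66, -29.314, -0.0, 0.004, 0.0], 'eef_pos': [0.266, -0.62, 0.249], 'tcp_rot': [0.98, 0.201, -0.0, -0.001], 'contact_force': [-0.415, 1.014, 0.896], 'wrist_torque': [-0.006, 0.048, 0.018], 'finger_force': 0.0, 'opening': 1.001}
```

View pics/scene0.png

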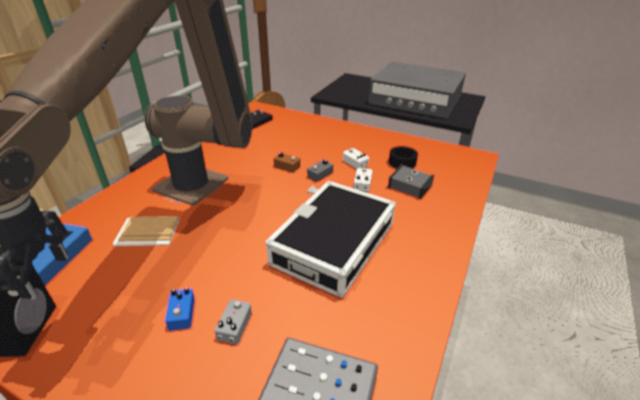

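View pics/side0.png

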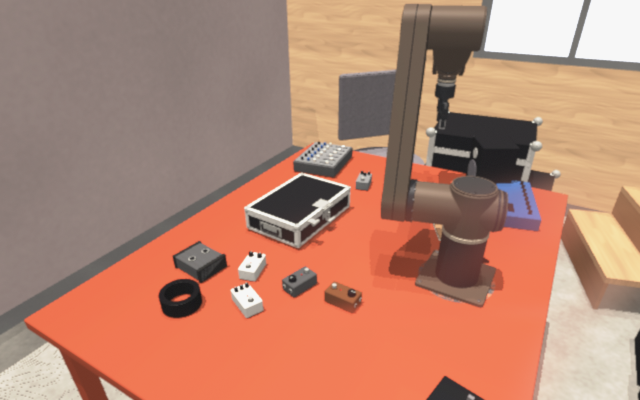

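Scene view: the closed case is at (330,235) and the hasp at (310,190). Four candidate pedals are at (233,321) grey, (320,170) dark grey, (355,157) white and (363,179) white. Blue (180,308) and brown (287,161) are the look-alikes. The DI box is at (410,180) and the tape at (403,157). The side view shows the same items. Next I'll build a metric top-down map from both depth views.

```bash
cat >> h.py <<'E'
def ortho(names,x0,x1,y0,y1,s=1000,fn=None,zmin=-.02,zmax=.6):
    H=np.full((int((x1-x0)*s),int((y1-y0)*s)),-1.);C=np.zeros(H.shape+(3,),np.uint8)
    for n in names:
        p,d,k=load(n);X=cloud(d,k);m=(d>0)&(X[...,0]>x0)&(X[...,0]<x1-.002)&(X[...,1]>y0+.002)&(X[...,1]<y1)&(X[...,2]>zmin)&(X[...,2]<zmax)
        P=X[m];c=p[m];o=np.argsort(P[:,2]);P=P[o];c=c[o]
        i=((x1-P[:,0])*s).astype(int).clip(0,H.shape[0]-1);j=((y1-P[:,1])*s).astype(int).clip(0,H.shape[1]-1)
        for a,b,z,cc in zip(i,j,P[:,2],c):
            if z>H[a,b]: H[max(a-1,0):a+1,max(b-1,0):b+1]=z;C[max(a-1,0):a+1,max(b-1,0):b+1]=cc
    if fn: cv2.imwrite('pics/'+fn,C)
    return H,C
def blobs(H,x1,y1,s,lo=.025,hi=.2,amin=300):
    m=((H>lo)&(H<hi)).astype(np.uint8);m=cv2.morphologyEx(m,cv2.MORPH_CLOSE,np.ones((3,3)))
    n,L,S,c=cv2.connectedComponentsWithStats(m)
    out=[]
    for i in range(1,n):
        if S[i,4]<amin: continue
        r=cv2.minAreaRect(np.argwhere(L==i)[:,::-1].astype(np.float32))
        b=cv2.boxPoints(r); w=[(x1-q[1]/s,y1-q[0]/s) for q in b]
        e=np.array(w[1])-w[0];g=np.array(w[2])-w[1]; l=e if np.hypot(*e)>np.hypot(*g) else g
        z=H[L==i]
        print('c',np.round(np.mean(w,0),3),'size',(np.array(r[1])/s).round(3),'long yaw',round(float(np.degrees(np.arctan2(l[1],l[0]))%180),1),'z50,z95',np.percentile(z,[50,98]).round(3))
E
python3 - <<'E'
from h import *
H,C=ortho(['scene','side'],0,1.1,-.6,.7,600,'top0.png')
H[:240,:]=H[:240,:]
blobs(H,1.1,.7,600,amin=200)
E
```

```text
c [ 0.75  -0.484] size [0.212 0.198] long yaw 8.5 z50,z95 [0.055 0.067]
c [ 0.751 -0.575] size [0.033 0.058] long yaw 131.6 z50,z95 [0.051 0.063]
c [0.696 0.343] size [0.113 0.143] long yaw 172.8 z50,z95 [0.044 0.049]
c [ 0.576 -0.054] size [0.36  0.275] long yaw 87.6 z50,z95 [0.09  0.093]
c [0.624 0.491] size [0.114 0.122] long yaw 123.7 z50,z95 [0.046 0.05 ]
c [0.544 0.279] size [0.064 0.105] long yaw 104.7 z50,z95 [0.038 0.052]
c [ 0.5   -0.415] size [0.064 0.106] long yaw 104.5 z50,z95 [0.04  0.053]
c [0.464 0.406] size [0.06  0.107] long yaw 153.4 z50,z95 [0.038 0.052]
c [0.381 0.268] size [0.098 0.068] long yaw 74.1 z50,z95 [0.038 0.052]
c [ 0.37  -0.446] size [0.057 0.096] long yaw 126.0 z50,z95 [0.04  0.053]
c [0.244 0.264] size [0.105 0.062] long yaw 0.0 z50,z95 [0.038 0.052]
c [ 0.054 -0.578] size [0.105 0.038] long yaw 0.0 z50,z95 [0.178 0.2  ]
```

View pics/top0.png

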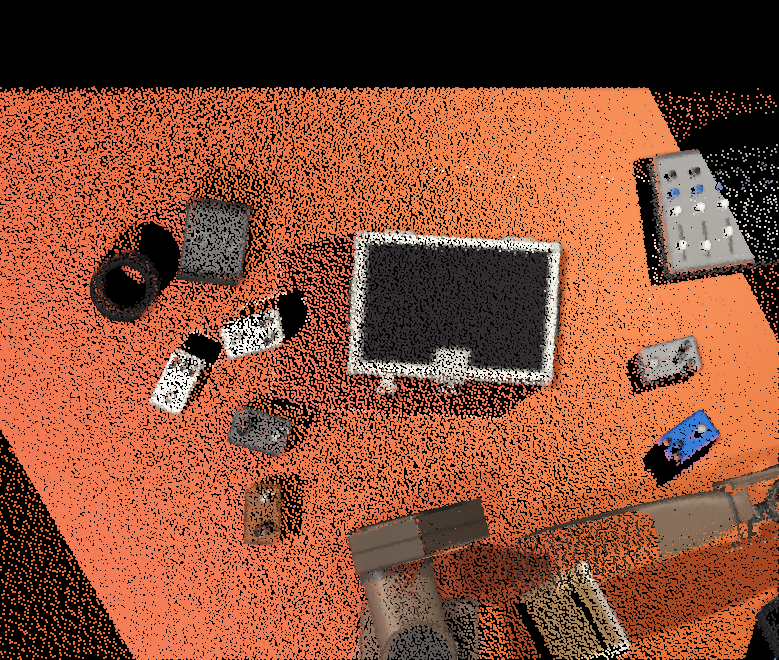

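The map shows, at 600 px/m, the grey pedal (667,360), white pedals (252,333) and (177,378), dark grey pedal (260,430), brown (263,510) and blue (688,438). Heights of about 40/52 mm match the text. I'll now fit the case, hasp and pull, and make one enlarged crop of the candidates.

```bash
python3 - <<'E'
from h import *
P=[]
for n in('scene','side'):
    p,d,k=load(n);X=cloud(d,k).reshape(-1,3);P.append(X[(X[:,0]>.4)&(X[:,0]<.75)&(X[:,1]>-.3)&(X[:,1]<.2)])
    Q=P[-1];t=Q[(Q[:,2]>.083)&(Q[:,2]<.1)];print(n,len(t),np.median(t[:,2]))
    r=cv2.minAreaRect(t[(t[:,0]-.045*(t[:,1]+.05)*-1>.0)][:,:2].astype(np.float32));print(r)
A=np.vstack(P)
a=np.radians(-2.4)
for it in range(3):
    ex=np.array([np.cos(a),np.sin(a)]);ey=np.array([-ex[1],ex[0]])
    u=A[:,:2]@ex;v=A[:,:2]@ey
    L=(A[:,2]>.086)&(A[:,2]<.096)
    # edges: far, +y,-y, front by bins
    def edge(c,o,mx,lo,hi):
        pts=[]
        for b in np.arange(lo,hi,.01):
            s=c[L&(o>b)&(o<b+.01)]
            if len(s)>5: pts.append((b+.005,np.percentile(s,98 if mx else 2)))
        return np.polyfit(*np.array(pts).T,1),np.median([q[1] for q in pts])
    um,vm=np.median(u[L]),np.median(v[L])
    f,fm=edge(u,v,1,vm-.14,vm+.14);py,pm=edge(v,u,1,um-.08,um+.08);ny,nm=edge(v,u,0,um-.08,um+.08);fr,frm=edge(u,v,0,vm-.14,vm-.04)
    print(np.degrees(a),f[0],py[0],ny[0],fr[0],'ext',fm-frm,pm-nm,'centre',(fm+frm)/2*ex+(pm+nm)/2*ey)
    a+=(-f[0]+py[0]+ny[0])/3*1
O=(fm+frm)/2*ex+(pm+nm)/2*ey
cu=(A[:,:2]-O)@ex;cv_=(A[:,:2]-O)@ey
m=(cu<-.118)&(A[:,2]>.02)
for lo,hi,nm in((-.03,.03,'hasp'),(.08,.13,'pull')):
    q=m&(cv_>lo)&(cv_<hi);print(nm,np.c_[cu,cv_,A[:,2]][q][:, :].min(0),np.c_[cu,cv_,A[:,2]][q].max(0),np.median(np.c_[cu,cv_,A[:,2]][q],0))
s=cv2.imread('pics/side0.png');t=cv2.imread('pics/scene0.png')
cv2.imwrite('pics/crop0.png',np.hstack([cv2.resize(s[170:320,215:375],(500,469),interpolation=cv2.INTER_CUBIC),cv2.resize(t[270:350,160:210+50],(300,469),interpolation=cv2.INTER_CUBIC)]))
E
```

```text
scene 6765 0.09019157213688149
((0.5760645866394043, -0.05684362351894379), (0.3424423336982727, 0.26709887385368347), 87.14534759521484)
side 3074 0.08841662566064805
((0.5667396783828735, -0.05492939054965973), (0.3423697352409363, 0.26248830556869507), 86.72782897949219)
-2.4 0.008871267959571872 -0.02465047875388416 -0.018736628885932787 -0.006288418448942224 ext 0.222249550467303 0.3272703183845631 centre [ 0.58622062 -0.05983836]
-3.398061455351474 -0.0071864768689011834 -0.004305345720792952 -0.004319441175655024 -0.036275182489409356 ext 0.22097064857410098 0.3269050060869 centre [ 0.58686911 -0.05965448]
-3.4255311534214 -0.007331381342956445 -0.003917851497003669 -0.003818534129167805 -0.035206755264927704 ext 0.2210158550712733 0.3269016888790076 centre [ 0.58713695 -0.05965046]
hasp [-0.14726341 -0.02914987  0.02088203] [-0.11802516  0.02994549  0.09177349] [-0.1246069   0.00461307  0.06116199]
pull [-0.15217088  0.0839272   0.02103714] [-0.11800155  0.12985949  0.09280247] [-0.13219855  0.10696917  0.08511456]
```

View pics/crop0.png

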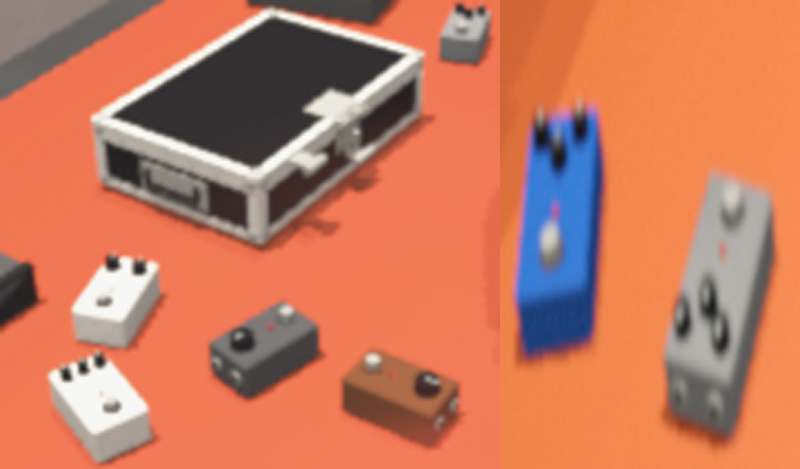

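The crop confirms it: two white, one dark grey and one light grey pedal are meant, while blue and brown are not. Next I move over the case front for a close look.

```bash
for i in 1 2 3 4; do python3 -m handwheel '[0.061,0.19,0,0,0,-0.0148,0.061,0.19,0,0,0,-0.0148,0.061,0.19,0,0,0,-0.0148,0.061,0.19,0,0,0,-0.0148,0.061,0.19,0,0,0,-0.0148]' 0.7; done; python3 -m handwheel '[0,0,0,0,0,0,0,0,0,0,0,0]'
cat >> h.py <<'E'
from scipy.spatial.transform import Rotation as Ro
def pr():
    s=st();R=Ro.from_quat(s['tcp_rot']).as_matrix()
    print('t %.1f'%s['time'],'tcp',np.round(s['eef_pos'],4),'zdir',R[:,2].round(3),'ydir',round(float(np.degrees(np.arctan2(R[1,1],R[0,1]))),1),'F',np.round(s['contact_force'],1),'open %.3f ff %.1f'%(s['opening'],s['finger_force']),'q',np.round(s['qpos'],2))
E
python3 - <<'E'
from h import *
pr();snap('wrist','w1.png')
E
```

```text
time: 0.57
eef_pos: [0.3117, -0.4764, 0.2497]
tcp_rot: [0.99, 0.143, -0.0, -0.0]
contact_force: [0.3, 0.8, -0.5]
opening: 0.701
finger_force: 0.0
time: 0.98
eef_pos: [0.3574, -0.3338, 0.25]
tcp_rot: [0.996, 0.085, -0.0, -0.0]
contact_force: [0.9, -0.1, -0.2]
opening: 0.702
finger_force: 0.0
time: 1.4
eef_pos: [0.4031, -0.1914, 0.2501]
tcp_rot: [1.0, 0.027, -0.0, -0.0]
contact_force: [0.6, 0.2, 0.5]
opening: 0.703
finger_force: 0.0
time: 1.82
eef_pos: [0.4488, -0.0489, 0.2502]
tcp_rot: [1.0, -0.031, 0.0, 0.0]
contact_force: [1.0, -0.4, -0.7]
opening: 0.701
finger_force: 0.0
time: 1.98
eef_pos: [0.4488, -0.0492, 0.2501]
tcp_rot: [1.0, -0.028, -0.0, 0.0]
contact_force: [-0.8, 0.1, -0.2]
opening: 0.699
finger_force: 0.0
t 2.0 tcp [ 0.4488 -0.0492  0.2501] zdir [-0.001 -0.    -1.   ] ydir -93.2 F [-0.8  0.1 -0.2] open 0.699 ff 0.0 q [-0.33 -0.23  2.1  -0.    1.27  1.29]
```

View pics/w1.png

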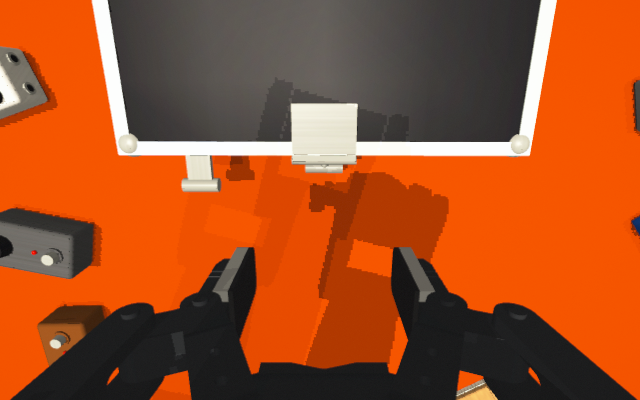

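Wrist view: hasp plate at (324,132), rolled bar just below at (324,168), pull bead at (201,185), lid front corners at (120,153) and (528,154). I'll deproject these points.

```bash
python3 - <<'E'
from h import *
p,d,k=load('wrist');X=cloud(d,k)
for n,(u,v) in dict(bar=(324,169),barL=(308,169),barR=(341,169),pull=(201,186),pullL=(184,186),pullR=(218,186),cornL=(120,152),cornR=(526,153),edgeL=(260,151),edgeR=(400,151),edgeL2=(160,152),hinge=(324,158)).items():
    w=X[v-1:v+2,u-1:u+2].reshape(-1,3);print(n,np.median(w,0).round(4))
for z,vs in((0.09,[(120,155),(528,155),(250,156),(450,155)]),(.084,[(182,185),(220,185)])):
    f,cx,cy,R,t=k;c=-R.T@t
    for u,v in vs:
        r=R.T@np.array([(u-cx)/f,(v-cy)/f,1]);print(z,(u,v),(c+r*(z-c[2])/r[2]).round(4))
import numpy as np
m=(X[...,2]>.087)&(X[...,2]<.1)&(d>0)
for u in (140,180,240,270,380,420,470,510):
    vv=np.where(m[:200,u])[0].max(); print(u,vv,X[vv,u].round(4))
E
```

```text
bar [ 0.4491 -0.0493  0.0455]
barL [ 0.4499 -0.0339  0.0455]
barR [ 0.4483 -0.0657  0.0453]
pull [0.4506 0.0544 0.0911]
pullL [0.4513 0.0688 0.0912]
pullR [0.4492 0.0409 0.0886]
cornL [0.4829 0.1157 0.0918]
cornR [ 0.4635 -0.2147  0.0924]
edgeL [0.4774 0.0014 0.0918]
edgeR [ 0.4711 -0.1123  0.0926]
edgeL2 [0.4813 0.0831 0.0925]
hinge [ 0.4684 -0.0503  0.0907]
0.09 (120, 155) [0.4803 0.1173 0.09  ]
0.09 (528, 155) [ 0.4614 -0.2182  0.09  ]
0.09 (250, 156) [0.4734 0.0105 0.09  ]
0.09 (450, 155) [ 0.465 -0.154  0.09 ]
0.084 (182, 185) [0.4505 0.0734 0.084 ]
0.084 (220, 185) [0.4487 0.0406 0.084 ]
140 154 [0.4806 0.0991 0.0928]
180 154 [0.4787 0.0667 0.0927]
240 154 [0.476  0.0178 0.0928]
270 154 [ 0.4747 -0.0066  0.0929]
380 154 [ 0.4696 -0.0961  0.0928]
420 154 [ 0.4676 -0.1289  0.0918]
470 154 [ 0.4654 -0.1695  0.0922]
510 155 [ 0.462  -0.204   0.0888]
```

Hasp bar at (0.449,-0.049,0.040) and pull at (0.450,0.056,0.085), which agree with the text: 22 mm in front of the edge and 105 mm apart. The case centre is about (0.585,-0.057), yaw -3.2°. Next I descend and pinch the bar.

```bash
python3 -m handwheel '[0,0,-0.24,0,0,0,0,0,-0.24,0,0,0,0,0,-0.24,0,0,0,0,0,-0.24,0,0,0,0,0,-0.2,0,0,0]' 0.7 >/dev/null; python3 -m handwheel '[0,0,-0.1,0,0,0,0,0,-0.1,0,0,0,0,0,0,0,0,0]' | tail -4; python3 -m handwheel '[0,0,0,0,0,0,0,0,0,0,0,0,0,0,0,0,0,0,0,0,0,0,0,0,0,0,0,0,0,0]' 0.25 25;python3 -m handwheel '[0,0,-0.03,0,0,0,0,0,0,0,0,0,0,0,0,0,0,0,0,0,0,0,0,0]' 0.25 25; python3 - <<'E'
from h import *
pr();snap('wrist','w2.png')
E
```

```text
tcp_rot: [1.0, -0.031, -0.003, -0.001]
contact_force: [-0.4, -0.3, -1.1]
opening: 0.699
finger_force: 0.0
time: 3.12
eef_pos: [0.4493, -0.0499, 0.0474]
tcp_rot: [1.0, -0.031, 0.001, -0.001]
contact_force: [0.9, 6.5, 0.5]
opening: 0.408
finger_force: 25.4
time: 3.45
eef_pos: [0.4509, -0.05, 0.0456]
tcp_rot: [1.0, -0.03, 0.001, -0.001]
contact_force: [-4.7, 8.8, 18.3]
opening: 0.408
finger_force: 27.1
t 3.5 tcp [ 0.4509 -0.05    0.0456] zdir [ 0.003  0.001 -1.   ] ydir -93.5 F [-4.7  8.8 18.3] open 0.408 ff 27.1 q [-0.34  0.08  2.24  0.    0.82  1.29]
```

View pics/w2.png

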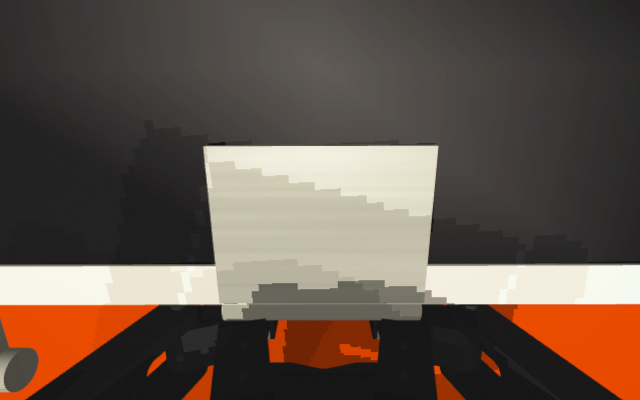

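The wrist view shows the fingers below the hasp plate, either side of the bar. The opening of 0.408, or 35 mm, means the 36 mm bar is pinched. I'll swing it along its arc.

```bash
python3 -m handwheel '[0,0,0.02,0,0,0,-0.041,0.0023,0.022,0,0,0,-0.041,0.0023,0.023,0,0,0,-0.033,0.0018,0.033,0,0,0,-0.033,0.0018,0.034,0,0,0]'; python3 -m handwheel '[-0.022,0.0012,0.041,0,0,0,-0.021,0.0012,0.042,0,0,0,-0.008,0.0005,0.046,0,0,0,-0.008,0.0004,0.046,0,0,0,0,0,0,0,0,0]'; python3 - <<'E'
from h import *
pr()
E
```

```text
time: 3.92
eef_pos: [0.4277, -0.0486, 0.0627]
tcp_rot: [1.0, -0.031, 0.002, -0.001]
contact_force: [4.7, 6.6, -2.5]
opening: 0.407
finger_force: 25.8
time: 4.33
eef_pos: [0.4177, -0.048, 0.0891]
tcp_rot: [1.0, -0.03, 0.0, -0.001]
contact_force: [0.5, 5.9, -0.9]
opening: 0.409
finger_force: 25.6
t 4.3 tcp [ 0.4177 -0.048   0.0891] zdir [ 0.001  0.002 -1.   ] ydir -93.5 F [ 0.5  5.9 -0.9] open 0.409 ff 25.6 q [-0.36 -0.08  2.3   0.    0.92  1.27]
```

```bash
python3 -m handwheel '[0.006,-0.0003,0.046,0,0,0,0.006,-0.0003,0.046,0,0,0,0.019,-0.001,0.043,0,0,0,0.02,-0.001,0.042,0,0,0,0,0,0,0,0,0]'|tail -5; python3 -m handwheel '[0,0,0,0,0,0,0,0,0,0,0,0,0,0,0,0,0,0,0,0,0.1,0,0,0,0,0,0.2,0,0,0]' 0.75;  python3 -m handwheel '[0,0,0.2,0,0,0,0,0,0.2,0,0,0,0,0,0,0,0,0]'; python3 - <<'E'
from h import *
pr();p,d,k=snap('wrist');X=cloud(d,k)
H,C=ortho(['wrist'],.38,.5,-.1,.1,2000);blobs(H,.5,.1,2000,.1,.16,100);blobs(H,.5,.1,2000,.075,.16,100)
s=snap('side')[0];cv2.imwrite('pics/s3.png',cv2.resize(np.hstack([p[:,:],cv2.resize(s[140:260,230:380],(500,400))]),(800,281)))
E
```

```text
eef_pos: [0.4244, -0.0483, 0.1153]
tcp_rot: [1.0, -0.03, -0.002, -0.001]
contact_force: [-3.9, 5.9, -0.2]
opening: 0.41
finger_force: 25.6
time: 5.17
eef_pos: [0.4233, -0.0489, 0.1571]
tcp_rot: [1.0, -0.03, -0.003, -0.001]
contact_force: [-0.1, -0.3, 0.3]
opening: 0.747
finger_force: 0.0
time: 5.42
eef_pos: [0.4293, -0.0509, 0.2272]
tcp_rot: [1.0, -0.03, 0.007, 0.003]
contact_force: [0.4, 0.0, 1.1]
opening: 0.75
finger_force: 0.0
t 5.4 tcp [ 0.4293 -0.0509  0.2272] zdir [ 0.013 -0.006 -1.   ] ydir -93.4 F [0.4 0.  1.1] open 0.750 ff 0.0 q [-0.35 -0.26  2.18 -0.    1.22  1.28]
c [ 0.425 -0.047] size [0.036 0.011] long yaw 86.4 z50,z95 [0.11  0.111]
c [0.47  0.001] size [0.058 0.198] long yaw 90.0 z50,z95 [0.092 0.094]
c [ 0.429 -0.047] size [0.036 0.018] long yaw 86.2 z50,z95 [0.109 0.111]
```

View pics/s3.png

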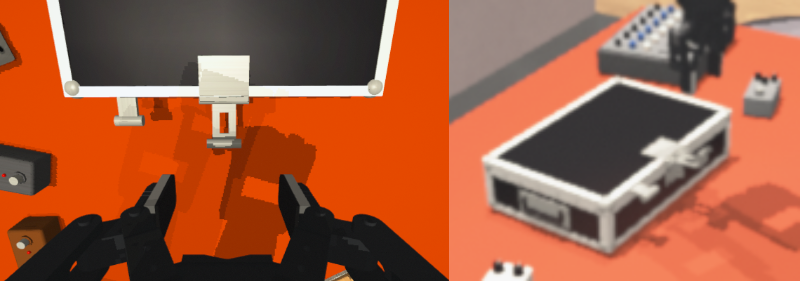

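The hasp now stands up, with its bar at (0.425,-0.047,0.106), θ≈1.75. Next I go to the pull.

```bash
python3 -m handwheel '[0.034,0.178,0,0,0,0,0.034,0.178,0,0,0,0,0.034,0.178,0,0,0,0,0.035,0.179,0,0,0,0,0,0,0,0,0,0]' 0.6; python3 -m handwheel '[0,0,-0.183,0,0,0,0,0,-0.183,0,0,0,0,0,-0.183,0,0,0,0,0,-0.183,0,0,0,0,0,-0.17,0,0,0]' | tail -5;  python3 -m handwheel '[0,0,0,0,0,0,0,0,0,0,0,0,0,0,0,0,0,0,0,0,0,0,0,0,0,0,0,0,0,0]' 0.2 35; python3 - <<'E'
from h import *
pr()
E
```

```text
time: 5.93
eef_pos: [0.4455, 0.0608, 0.2178]
tcp_rot: [1.0, -0.028, -0.001, -0.001]
contact_force: [0.5, 0.2, 0.5]
opening: 0.599
finger_force: 0.0
eef_pos: [0.4446, 0.0574, 0.0814]
tcp_rot: [1.0, -0.03, -0.001, 0.0]
contact_force: [0.0, 0.2, -0.3]
opening: 0.602
finger_force: 0.0
time: 6.77
eef_pos: [0.4427, 0.0562, 0.0826]
tcp_rot: [1.0, -0.03, -0.004, 0.002]
contact_force: [-4.3, -8.8, -8.2]
opening: 0.338
finger_force: 35.1
t 6.8 tcp [0.4427 0.0562 0.0826] zdir [-0.009 -0.004 -1.   ] ydir -93.4 F [-4.3 -8.8 -8.2] open 0.338 ff 35.1 q [-0.1  -0.    2.24 -0.01  0.91  1.53]
```

```bash
python3 -c "
import numpy as np
a=np.arange(0,1.71,.1)+.0236
u=-.254*np.cos(a)/.15;z=.254*np.sin(a)/.15
for i in range(17): print(round(.1*(i+1),1),[round(float((u[i+1]-u[i])*.9984),3),round(float(-(u[i+1]-u[i])*.056),4),round(float(z[i+1]-z[i]),3),0,0,0])"
```

```text
0.1 [0.012, -0.0007, 0.169, 0, 0, 0]
0.2 [0.029, -0.0016, 0.167, 0, 0, 0]
0.3 [0.046, -0.0026, 0.163, 0, 0, 0]
0.4 [0.062, -0.0035, 0.158, 0, 0, 0]
0.5 [0.077, -0.0043, 0.151, 0, 0, 0]
0.6 [0.092, -0.0051, 0.142, 0, 0, 0]
0.7 [0.105, -0.0059, 0.132, 0, 0, 0]
0.8 [0.118, -0.0066, 0.121, 0, 0, 0]
0.9 [0.13, -0.0073, 0.109, 0, 0, 0]
1.0 [0.14, -0.0078, 0.095, 0, 0, 0]
1.1 [0.149, -0.0083, 0.081, 0, 0, 0]
1.2 [0.156, -0.0087, 0.065, 0, 0, 0]
1.3 [0.162, -0.0091, 0.05, 0, 0, 0]
1.4 [0.166, -0.0093, 0.033, 0, 0, 0]
1.5 [0.168, -0.0094, 0.016, 0, 0, 0]
1.6 [0.169, -0.0095, -0.0, 0, 0, 0]
1.7 [0.168, -0.0094, -0.017, 0, 0, 0]
```

```bash
python3 -m handwheel '[0.012,-0.0007,0.169,0,0,0,0.029,-0.0016,0.167,0,0,0,0.046,-0.0026,0.163,0,0,0,0.062,-0.0035,0.158,0,0,0,0,0,0,0,0,0]';python3 -m handwheel '[0.077,-0.0043,0.151,0,0,0,0.092,-0.0051,0.142,0,0,0,0.105,-0.0059,0.132,0,0,0,0.118,-0.0066,0.121,0,0,0,0,0,0,0,0,0]'; python3 - <<'E'
from h import *
pr()
E
```

```text
time: 7.18
eef_pos: [0.4685, 0.0547, 0.1875]
tcp_rot: [1.0, -0.03, -0.001, 0.002]
contact_force: [-9.4, -5.0, 4.4]
opening: 0.334
finger_force: 37.4
time: 7.6
eef_pos: [0.5292, 0.0512, 0.2687]
tcp_rot: [1.0, -0.03, 0.002, 0.002]
contact_force: [-2.8, -5.9, 4.2]
opening: 0.337
finger_force: 39.3
t 7.6 tcp [0.5292 0.0512 0.2687] zdir [ 0.004 -0.005 -1.   ] ydir -93.5 F [-2.8 -5.9  4.2] open 0.337 ff 39.3 q [-0.09 -0.05  1.91 -0.    1.28  1.54]
```

```bash
python3 -m handwheel '[0.13,-0.0073,0.109,0,0,0,0.14,-0.0078,0.095,0,0,0,0.149,-0.0083,0.081,0,0,0,0.156,-0.0087,0.065,0,0,0,0.162,-0.0091,0.05,0,0,0]' |tail -5;python3 -m handwheel '[0.166,-0.0093,0.033,0,0,0,0.168,-0.0094,0.016,0,0,0,0.169,-0.0095,0,0,0,0,0.12,-0.007,-0.012,0,0,0,0,0,0,0,0,0]'|tail -5; python3 - <<'E'
from h import *
pr()
p,d,k=snap('side','s4.png');X=cloud(d,k)
E
```

```text
eef_pos: [0.6359, 0.045, 0.3258]
tcp_rot: [1.0, -0.03, -0.003, 0.003]
contact_force: [-6.3, -6.1, -1.2]
opening: 0.343
finger_force: 38.7
eef_pos: [0.7339, 0.0393, 0.3329]
tcp_rot: [1.0, -0.031, 0.003, 0.002]
contact_force: [3.8, -5.7, 2.5]
opening: 0.339
finger_force: 39.3
t 8.4 tcp [0.7339 0.0393 0.3329] zdir [ 0.007 -0.004 -1.   ] ydir -93.5 F [ 3.8 -5.7  2.5] open 0.339 ff 39.3 q [-0.08  0.37  1.32 -0.    1.44  1.55]
```

View pics/s4.png

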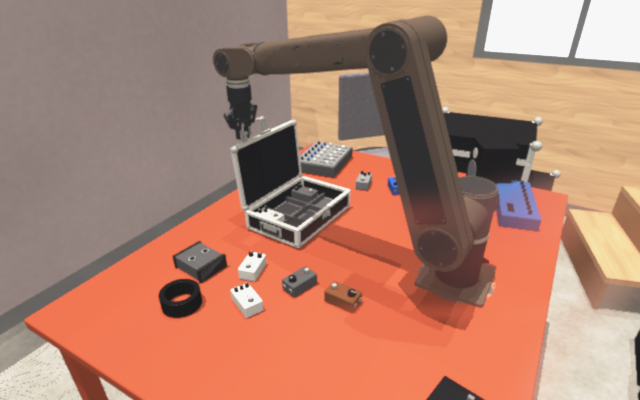

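The lid is open at about 1.67. In the side view the case interior shows a white pedal at (268,213) and a dark one at (305,190). I'll release and look inside with the wrist camera.

```bash
python3 -m handwheel '[0,0,0,0,0,0,0,0,0,0,0,0,0,0,0,0,0,0,0,0,0.15,0,0,0,0,0,0.2,0,0,0]' 0.7|tail -3; python3 -m handwheel '[-0.237,-0.08,0.02,0,0,0,-0.237,-0.08,0.02,0,0,0,-0.237,-0.08,0.02,0,0,0,-0.237,-0.08,0.02,0,0,0,-0.237,-0.08,0.02,0,0,0]'|tail -5;  python3 -m handwheel '[-0.237,-0.08,0.02,0,0,0,-0.237,-0.08,0.02,0,0,0,-0.237,-0.08,0.02,0,0,0,0,0,0,0,0,0]'|tail -5; python3 - <<'E'
from h import *
pr();snap('wrist','w5.png');snap('scene');snap('side')
H,C=ortho(['scene','side'],.2,.8,-.5,.5,700,'top5.png');blobs(H,.8,.5,700,amin=300)
E
```

```text
contact_force: [0.7, 0.1, -0.2]
opening: 0.701
finger_force: 0.0
eef_pos: [0.5512, -0.0178, 0.3977]
tcp_rot: [1.0, -0.03, 0.0, -0.0]
contact_force: [0.1, 0.1, 1.3]
opening: 0.698
finger_force: 0.0
eef_pos: [0.4423, -0.0543, 0.408]
tcp_rot: [1.0, -0.031, 0.001, 0.001]
contact_force: [0.8, 0.4, -0.2]
opening: 0.702
finger_force: 0.0
t 9.7 tcp [ 0.4423 -0.0543  0.408 ] zdir [ 0.002 -0.002 -1.   ] ydir -93.5 F [ 0.8  0.4 -0.2] open 0.702 ff 0.0 q [-0.35 -0.32  1.89 -0.    1.57  1.28]
c [ 0.716 -0.441] size [0.167 0.116] long yaw 0.0 z50,z95 [0.055 0.067]
c [0.696 0.344] size [0.112 0.142] long yaw 172.4 z50,z95 [0.043 0.049]
c [ 0.588 -0.055] size [0.358 0.244] long yaw 86.6 z50,z95 [0.058 0.186]
c [0.624 0.47 ] size [0.119 0.06 ] long yaw 0.0 z50,z95 [0.045 0.05 ]
c [0.544 0.279] size [0.062 0.105] long yaw 105.3 z50,z95 [0.037 0.051]
c [ 0.499 -0.415] size [0.064 0.105] long yaw 103.4 z50,z95 [0.039 0.053]
c [0.466 0.406] size [0.06 0.11] long yaw 156.3 z50,z95 [0.038 0.052]
c [0.382 0.269] size [0.097 0.069] long yaw 73.5 z50,z95 [0.037 0.051]
c [ 0.366 -0.443] size [0.061 0.104] long yaw 123.7 z50,z95 [0.039 0.052]
c [0.249 0.263] size [0.094 0.063] long yaw 0.0 z50,z95 [0.037 0.051]
```

View pics/w5.png

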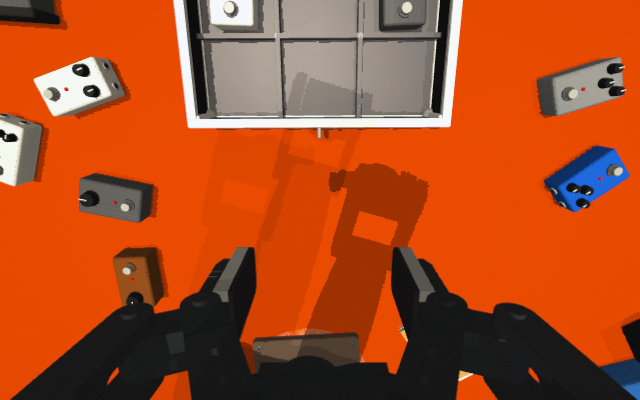

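Wrist view: the packed pedals are in the back row, white at (232,10) in bay 4 (+y) and grey at (402,10) in bay 6 (-y). Empty are bays 1, 2, 3 and 5, exactly four for the four pedals. Next come exact pedal fits and divider checks.

```bash
cat >> h.py <<'E'
def top(name,guess,rad=.075,lo=.034,hi=.044):
    p,d,k=load(name);X=cloud(d,k).reshape(-1,3);g=np.array(guess)
    m=(d.reshape(-1)>0)&(np.hypot(*(X[:,:2]-g).T)<rad)&(X[:,2]>lo)&(X[:,2]<hi)
    Q=X[m]
    if len(Q)<50: print('few',len(Q));return
    # best rectangle by trimmed extents
    best=None
    for a in np.radians(np.arange(0,180,.5)):
        u=Q[:,:2]@[np.cos(a),np.sin(a)];v=Q[:,:2]@[-np.sin(a),np.cos(a)]
        ul,uh=np.percentile(u,[.5,99.5]);vl,vh=np.percentile(v,[.5,99.5]);A=(uh-ul)*(vh-vl)
        if uh-ul>vh-vl and (best is None or A<best[0]): best=(A,a,(ul+uh)/2,(vl+vh)/2,uh-ul,vh-vl)
    A,a,u,v,l,w=best;c=np.array([u*np.cos(a)-v*np.sin(a),u*np.sin(a)+v*np.cos(a)])
    print(name,'centre',c.round(4),'long yaw %.1f'%np.degrees(a),'LxW %.3f %.3f'%(l,w),'z %.4f'%np.median(Q[:,2]),len(Q));return c,np.degrees(a)
E
python3 - <<'E'
from h import *
for g in((.544,.279),(.499,-.415),(.466,.406),(.382,.269)):
    for n in('wrist','scene','side'): top(n,g)
p,d,k=load('wrist');f,cx,cy,R,t=k;c=-R.T@t
for u,v in((280,37),(361,36),(200,37),(441,36)):
    r=R.T@np.array([(u-cx)/f,(v-cy)/f,1]);print((u,v),(c+r*(.038-c[2])/r[2]).round(4),cloud(d,k)[v,u].round(4))
E
```

```text
wrist centre [0.5411 0.2781] long yaw 105.0 LxW 0.091 0.053 z 0.0404 2481
scene centre [0.5462 0.276 ] long yaw 104.0 LxW 0.093 0.053 z 0.0392 193
side centre [0.5379 0.2797] long yaw 104.5 LxW 0.091 0.052 z 0.0379 287
wrist centre [ 0.4984 -0.4156] long yaw 103.5 LxW 0.090 0.053 z 0.0402 2428
scene centre [ 0.5019 -0.4184] long yaw 104.0 LxW 0.091 0.053 z 0.0394 685
side centre [ 0.4936 -0.4146] long yaw 104.0 LxW 0.093 0.053 z 0.0375 115
wrist centre [0.4563 0.3914] long yaw 160.0 LxW 0.092 0.031 z 0.0402 1311
scene centre [0.4669 0.4031] long yaw 156.0 LxW 0.091 0.056 z 0.0391 162
side centre [0.4578 0.407 ] long yaw 154.0 LxW 0.090 0.053 z 0.0381 412
wrist centre [0.3793 0.2661] long yaw 74.5 LxW 0.091 0.053 z 0.0405 1900
scene centre [0.3832 0.2641] long yaw 74.0 LxW 0.091 0.055 z 0.0392 186
side centre [0.3766 0.2681] long yaw 74.0 LxW 0.092 0.055 z 0.0380 345
(280, 37) [ 0.5855 -0.0065  0.038 ] [ 0.5856 -0.0065  0.0374]
(361, 36) [ 0.5803 -0.1119  0.038 ] [ 0.5802 -0.1119  0.0382]
(200, 37) [0.5919 0.0975 0.038 ] [0.5918 0.0974 0.0384]
(441, 36) [ 0.5739 -0.216   0.038 ] [ 0.5739 -0.216   0.0379]
```

Bays, from the divider crossings: b1 (0.536,0.052), b2 (0.530,-0.056), b3 (0.524,-0.163), b5 (0.637,-0.062). I go to white pedal A at (0.541,0.278).

```bash
for i in 1 2 3; do python3 -m handwheel '[0.0411,0.1384,-0.1,0,0,0.0753,0.0411,0.1384,-0.1,0,0,0.0753,0.0411,0.1384,-0.1,0,0,0.0753,0.0411,0.1384,-0.1,0,0,0.0753,0.0411,0.1384,-0.1,0,0,0.0753]' 1 >/dev/null; done; python3 -m handwheel '[0.0411,0.1384,-0.1,0,0,0.0753,0,0,0,0,0,0,0,0,0,0,0,0]'>/dev/null; python3 - <<'E'
from h import *
pr();snap('wrist');top('wrist',(.541,.278));top('wrist',(.46,.405))
E
```

```text
t 11.3 tcp [0.5447 0.2795 0.164 ] zdir [-0.004 -0.001 -1.   ] ydir 15.1 F [-0.  -0.4  0.6] open 1.000 ff 0.0 q [0.31 0.24 1.8  0.   1.11 0.05]
wrist centre [0.5414 0.2804] long yaw 105.0 LxW 0.090 0.053 z 0.0403 7403
wrist centre [0.4811 0.3795] long yaw 14.5 LxW 0.068 0.033 z 0.0402 3065
```

```bash
python3 -m handwheel '[-0.022,0.005,-0.18,0,0,0,0,0,-0.18,0,0,0,0,0,-0.18,0,0,0,0,0,-0.18,0,0,0,0,0,-0.18,0,0,0]' 1|tail -5; python3 -m handwheel '[0,0,-0.02,0,0,0,0,0,0,0,0,0,0,0,0,0,0,0,0,0,0,0,0,0,0,0,0,0,0,0]' 0.3 50|tail -5;  python3 -m handwheel '[0,0,0,0,0,0,0,0,0.15,0,0,0,0,0,0.25,0,0,0,0,0,0.25,0,0,0,0,0,0.25,0,0,0]' 0.3 50|tail -5; python3 - <<'E'
from h import *
pr()
E
```

```text
eef_pos: [0.5431, 0.2784, 0.0319]
tcp_rot: [0.61, 0.793, 0.001, 0.001]
contact_force: [-0.3, -0.5, 0.3]
opening: 0.999
finger_force: 0.0
eef_pos: [0.5431, 0.279, 0.0303]
tcp_rot: [0.609, 0.793, 0.001, 0.001]
contact_force: [0.4, 0.8, -2.4]
opening: 0.621
finger_force: 56.4
eef_pos: [0.5412, 0.2786, 0.1646]
tcp_rot: [0.609, 0.793, -0.001, -0.0]
contact_force: [0.4, 0.5, -4.1]
opening: 0.623
finger_force: 56.1
t 12.6 tcp [0.5412 0.2786 0.1646] zdir [-0.002 -0.    -1.   ] ydir 15.0 F [ 0.4  0.5 -4.1] open 0.623 ff 56.1 q [0.31 0.23 1.81 0.   1.1  0.05]
```

```bash
for i in 1 2; do python3 -m handwheel '[0.0544,-0.189,0,0,0,0.0665,0.0544,-0.189,0,0,0,0.0665,0.0544,-0.189,0,0,0,0.0665,0.0544,-0.189,0,0,0,0.0665,0.0544,-0.189,0,0,0,0.0665]' 0.3 50 >/dev/null; done; python3 -m handwheel '[0.0544,-0.189,0,0,0,0.0665,0.0544,-0.189,0,0,0,0.0665,0,0,0,0,0,0,0,0,0,0,0,0]'|tail -5; python3 - <<'E'
from h import *
pr();snap('wrist','w6.png')
E
```

```text
eef_pos: [0.6399, -0.063, 0.1635]
tcp_rot: [0.03, 1.0, 0.0, -0.0]
contact_force: [-0.2, 0.7, -3.5]
opening: 0.622
finger_force: 56.2
t 13.8 tcp [ 0.6399 -0.063   0.1635] zdir [-0.  0. -1.] ydir 86.6 F [-0.2  0.7 -3.5] open 0.622 ff 56.2 q [-0.26  0.3   1.73  0.    1.12 -1.77]
```

View pics/w6.png

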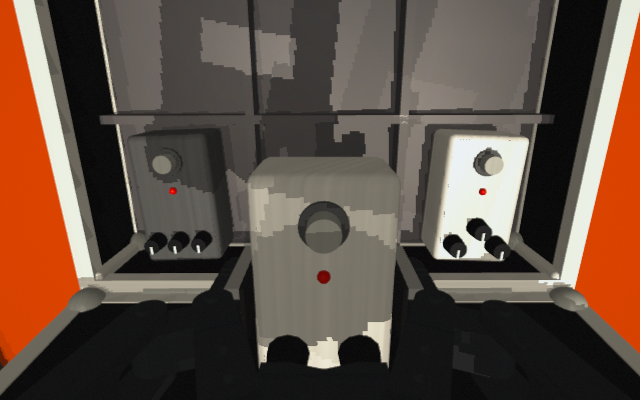

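Wrist view upside relative to before: the held white pedal sits centred between the dividers, at columns 253 and 402, with the packed pedals either side. I lower and release.

```bash
python3 -m handwheel '[-0.006,0.008,-0.18,0,0,0,0,0,-0.18,0,0,0,0,0,-0.18,0,0,0,0,0,-0.17,0,0,0,0,0,-0.04,0,0,0]' |tail -5; python3 -m handwheel '[0,0,0,0,0,0,0,0,0,0,0,0]'|tail -5; python3 - <<'E'
from h import *
pr()
E
```

```text
eef_pos: [0.636, -0.0579, 0.048]
tcp_rot: [0.027, 1.0, 0.001, -0.004]
contact_force: [-9.1, 1.5, 12.1]
opening: 0.622
finger_force: 58.6
eef_pos: [0.6392, -0.0591, 0.0515]
tcp_rot: [0.027, 1.0, 0.0, 0.0]
contact_force: [0.3, 0.6, -3.4]
opening: 0.625
finger_force: 56.8
t 14.4 tcp [ 0.6392 -0.0591  0.0515] zdir [ 0.  0. -1.] ydir 86.9 F [ 0.3  0.6 -3.4] open 0.625 ff 56.8 q [-0.25  0.44  1.78  0.    0.93 -1.77]
```

```bash
python3 -m handwheel '[0,-0.01,-0.01,0,0,0,0,0,-0.006,0,0,0,0,0,0,0,0,0]' |tail -5; python3 -m handwheel '[0,0,0,0,0,0,0,0,0,0,0,0,0,0,0,0,0,0,0,0,0.1,0,0,0,0,0,0.2,0,0,0]' 0.75|tail -5;python3 -m handwheel '[0,0,0.25,0,0,0,0,0,0.25,0,0,0,0,0,0,0,0,0,0,0,0,0,0,0]'|tail -5; python3 - <<'E'
from h import *
pr();snap('wrist');top('wrist',(.637,-.06),lo=.05,hi=.063)
for n in ('scene','side'):
    snap(n)
    for g in((.499,-.415),(.46,.405),(.382,.269)): top(n,g)
E
```

```text
eef_pos: [0.6394, -0.0617, 0.0494]
tcp_rot: [0.028, 1.0, -0.0, 0.001]
contact_force: [-0.2, 0.7, -4.5]
opening: 0.622
finger_force: 56.8
eef_pos: [0.6364, -0.0612, 0.0909]
tcp_rot: [0.028, 1.0, 0.001, -0.004]
contact_force: [-0.7, -0.5, 0.2]
opening: 0.748
finger_force: 0.0
eef_pos: [0.6417, -0.0624, 0.1748]
tcp_rot: [0.028, 1.0, -0.001, 0.005]
contact_force: [-0.1, 0.4, -0.7]
opening: 0.749
finger_force: 0.0
t 15.4 tcp [ 0.6417 -0.0624  0.1748] zdir [ 0.01  -0.003 -1.   ] ydir 86.8 F [-0.1  0.4 -0.7] open 0.749 ff 0.0 q [-0.25  0.28  1.72 -0.    1.12 -1.77]
wrist centre [ 0.6415 -0.0601] long yaw 176.5 LxW 0.098 0.097 z 0.0582 8989
scene centre [ 0.502  -0.4181] long yaw 104.0 LxW 0.091 0.053 z 0.0392 689
few 0
scene centre [0.382  0.2637] long yaw 73.5 LxW 0.089 0.056 z 0.0390 189
side centre [ 0.4929 -0.4116] long yaw 104.5 LxW 0.093 0.053 z 0.0374 115
side centre [0.4589 0.4062] long yaw 155.5 LxW 0.092 0.052 z 0.0382 412
side centre [0.3765 0.2681] long yaw 72.5 LxW 0.092 0.055 z 0.0380 341
```

```bash
for i in 1 2 3; do python3 -m handwheel '[-0.075,0.195,0,0,0,-0.0151,-0.075,0.195,0,0,0,-0.0151,-0.075,0.195,0,0,0,-0.0151,-0.075,0.195,0,0,0,-0.0151,-0.075,0.195,0,0,0,-0.0151]' 1 >/dev/null; done; python3 -m handwheel '[-0.075,0.195,0,0,0,-0.0151,0,0,0,0,0,0,0,0,0,0,0,0]'>/dev/null; python3 - <<'E'
from h import *
pr();snap('wrist');top('wrist',(.46,.405))
E
```

```text
t 17.1 tcp [0.4575 0.4069 0.1667] zdir [-0.003 -0.002 -1.   ] ydir 65.2 F [-0.5 -0.9 -0.8] open 1.000 ff 0.0 q [ 0.56  0.23  1.8  -0.    1.11 -0.58]
wrist centre [0.4609 0.4065] long yaw 155.0 LxW 0.090 0.053 z 0.0403 7260
```

```bash
python3 -m handwheel '[0.023,-0.002,-0.18,0,0,0,0,0,-0.18,0,0,0,0,0,-0.18,0,0,0,0,0,-0.18,0,0,0,0,0,-0.18,0,0,0]' 1|tail -5; python3 -m handwheel '[0,0,-0.01,0,0,0,0,0,0,0,0,0,0,0,0,0,0,0,0,0,0,0,0,0,0,0,0,0,0,0]' 0.3 50|tail -5;  python3 -m handwheel '[0,0,0,0,0,0,0,0,0.15,0,0,0,0,0,0.25,0,0,0,0,0,0.25,0,0,0,0,0,0.25,0,0,0]' 0.3 50|tail -5; python3 - <<'E'
from h import *
pr()
E
```

```text
eef_pos: [0.4629, 0.4041, 0.0319]
tcp_rot: [0.217, 0.976, -0.001, -0.0]
contact_force: [0.0, 0.2, -0.4]
opening: 1.006
finger_force: 0.0
eef_pos: [0.4636, 0.4063, 0.0339]
tcp_rot: [0.216, 0.976, 0.001, 0.001]
contact_force: [0.1, 0.8, -2.9]
opening: 0.621
finger_force: 55.5
eef_pos: [0.462, 0.4057, 0.1686]
tcp_rot: [0.216, 0.976, -0.0, -0.0]
contact_force: [0.9, 0.6, -3.8]
opening: 0.619
finger_force: 55.4
t 18.4 tcp [0.462  0.4057 0.1686] zdir [-0.001 -0.    -1.   ] ydir 65.1 F [ 0.9  0.6 -3.8] open 0.619 ff 55.4 q [ 0.56  0.23  1.8  -0.    1.11 -0.58]
```

```bash
for i in 1 2; do python3 -m handwheel '[0.0422,-0.1963,0,0,0,0.0201,0.0422,-0.1963,0,0,0,0.0201,0.0422,-0.1963,0,0,0,0.0201,0.0422,-0.1963,0,0,0,0.0201,0.0422,-0.1963,0,0,0,0.0201]' 0.3 50 >/dev/null; done; python3 -m handwheel '[0.0422,-0.1963,0,0,0,0.0201,0.0422,-0.1963,0,0,0,0.0201,0,0,0,0,0,0,0,0,0,0,0,0]'>/dev/null; python3 - <<'E'
from h import *
pr();snap('wrist','w7.png')
E
```

```text
t 19.5 tcp [0.5387 0.0514 0.1677] zdir [ 0.001  0.    -1.   ] ydir 86.6 F [ 0.7  0.6 -2.6] open 0.623 ff 55.5 q [-0.09  0.08  1.98  0.    1.09 -1.6 ]
```

View pics/w7.png

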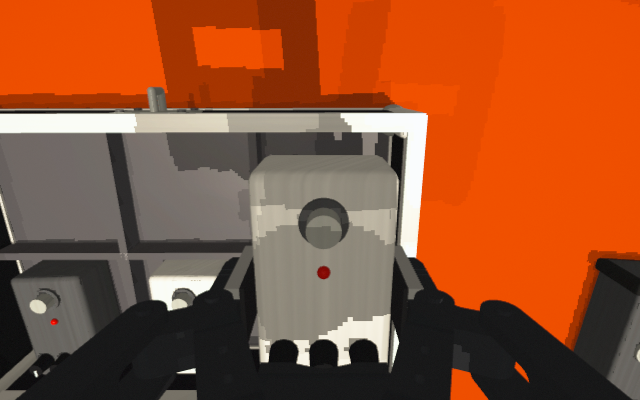

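The wrist view shows the pedal over bay 1, clear of the front wall (row 130) and the side wall (column 405). I lower it.

```bash
python3 -m handwheel '[-0.004,0.003,-0.18,0,0,0,0,0,-0.18,0,0,0,0,0,-0.18,0,0,0,0,0,-0.17,0,0,0,0,0,-0.045,0,0,0]' |tail -5; python3 -m handwheel '[0,0,-0.01,0,0,0,0,0,-0.01,0,0,0,0,0,0,0,0,0]' |tail -5;python3 -m handwheel '[0,0,0,0,0,0,0,0,0,0,0,0,0,0,0,0,0,0,0,0,0.1,0,0,0,0,0,0.2,0,0,0]' 0.75|tail -5;python3 -m handwheel '[0,0,0.25,0,0,0,0,0,0.25,0,0,0,0,0,0,0,0,0,0,0,0,0,0,0]'|tail -5; python3 - <<'E'
from h import *
pr();snap('scene');snap('side');
for n in ('scene','side'):
    for g in((.499,-.415),(.382,.269)): top(n,g)
E
```

```text
eef_pos: [0.5345, 0.0548, 0.0509]
tcp_rot: [0.027, 1.0, 0.0, -0.004]
contact_force: [-11.0, 1.4, 27.1]
opening: 0.619
finger_force: 58.8
eef_pos: [0.5382, 0.0539, 0.0515]
tcp_rot: [0.028, 1.0, 0.0, 0.0]
contact_force: [-0.5, 0.3, -2.6]
opening: 0.617
finger_force: 55.5
eef_pos: [0.5352, 0.0532, 0.0933]
tcp_rot: [0.028, 1.0, 0.0, -0.004]
contact_force: [-0.1, 0.3, -1.4]
opening: 0.748
finger_force: 0.0
eef_pos: [0.5403, 0.0529, 0.1752]
tcp_rot: [0.028, 1.0, -0.0, 0.004]
contact_force: [0.2, -0.1, 0.7]
opening: 0.75
finger_force: 0.0
t 21.0 tcp [0.5403 0.0529 0.1752] zdir [ 0.008 -0.001 -1.   ] ydir 86.8 F [ 0.2 -0.1  0.7] open 0.750 ff 0.0 q [-0.09  0.07  1.97  0.    1.09 -1.6 ]
scene centre [ 0.5019 -0.418 ] long yaw 104.0 LxW 0.091 0.053 z 0.0393 686
scene centre [0.3817 0.2595] long yaw 74.0 LxW 0.080 0.054 z 0.0386 124
side centre [ 0.4935 -0.4116] long yaw 103.5 LxW 0.087 0.051 z 0.0379 112
side centre [0.3763 0.2685] long yaw 75.5 LxW 0.090 0.055 z 0.0382 336
```

```bash
for i in 1 2 3; do python3 -m handwheel '[-0.0672,0.0888,0,0,0,-0.0712,-0.0672,0.0888,0,0,0,-0.0712,-0.0672,0.0888,0,0,0,-0.0712,-0.0672,0.0888,0,0,0,-0.0712,-0.0672,0.0888,0,0,0,-0.0712]' 1 >/dev/null; done; python3 -m handwheel '[-0.0672,0.0888,0,0,0,-0.0712,0,0,0,0,0,0,0,0,0,0,0,0]'>/dev/null; python3 - <<'E'
from h import *
pr();snap('wrist');top('wrist',(.379,.266))
E
```

```text
t 22.6 tcp [0.3754 0.266  0.1692] zdir [-0.003 -0.002 -1.   ] ydir -15.5 F [-0.1 -0.6 -0.7] open 1.000 ff 0.0 q [ 0.4  -0.11  2.16 -0.    1.1   0.67]
wrist centre [0.3793 0.2686] long yaw 74.5 LxW 0.090 0.053 z 0.0403 7171
```

```bash
python3 -m handwheel '[0.024,0.014,-0.18,0,0,0,0,0,-0.18,0,0,0,0,0,-0.18,0,0,0,0,0,-0.18,0,0,0,0,0,-0.19,0,0,0]' 0.88|tail -5; python3 -m handwheel '[0,0,-0.02,0,0,0,0,0,0,0,0,0,0,0,0,0,0,0,0,0,0,0,0,0,0,0,0,0,0,0]' 0.3 50|tail -5;  python3 -m handwheel '[0,0,0,0,0,0,0,0,0.15,0,0,0,0,0,0.25,0,0,0,0,0,0.25,0,0,0,0,0,0.25,0,0,0]' 0.3 50|tail -5; python3 - <<'E'
from h import *
pr()
E
```

```text
eef_pos: [0.3808, 0.2675, 0.0331]
tcp_rot: [0.797, 0.604, 0.0, 0.0]
contact_force: [0.6, 0.2, -0.8]
opening: 0.883
finger_force: 0.0
eef_pos: [0.3814, 0.2686, 0.033]
tcp_rot: [0.797, 0.604, 0.001, 0.0]
contact_force: [-0.5, 0.7, -2.0]
opening: 0.622
finger_force: 57.7
eef_pos: [0.3797, 0.2682, 0.1683]
tcp_rot: [0.797, 0.604, 0.0, 0.0]
contact_force: [0.3, -0.2, -2.8]
opening: 0.625
finger_force: 57.7
t 23.9 tcp [0.3797 0.2682 0.1683] zdir [ 0.  0. -1.] ydir -15.7 F [ 0.3 -0.2 -2.8] open 0.625 ff 57.7 q [ 0.4  -0.1   2.15  0.    1.09  0.67]
```

```bash
for i in 1 2 3; do python3 -m handwheel '[0.0625,-0.1349,0,0,0,0.0711,0.0625,-0.1349,0,0,0,0.0711,0.0625,-0.1349,0,0,0,0.0711,0.0625,-0.1349,0,0,0,0.0711,0.0625,-0.1349,0,0,0,0.0711]' 0.3 50 >/dev/null; done; python3 -m handwheel '[0.0625,-0.1349,0,0,0,0.0711,0,0,0,0,0,0,0,0,0,0,0,0]'>/dev/null; python3 - <<'E'
from h import *
pr();p=snap('wrist')[0];cv2.imwrite('pics/w8.png',p)
E
```

```text
t 25.4 tcp [ 0.5305 -0.0562  0.167 ] zdir [ 0.001  0.    -1.   ] ydir 86.5 F [-1.   0.3 -3.4] open 0.620 ff 57.8 q [-0.3   0.06  2.    0.    1.09 -1.81]
```

View pics/w8.png

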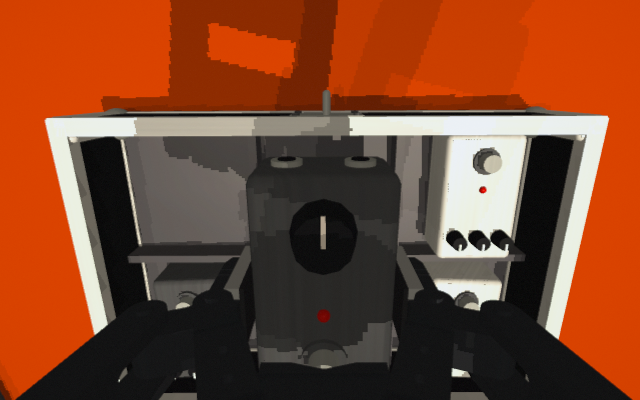

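The dark pedal is centred over bay 2, with white in bay 1 behind the front rim. I lower it.

```bash
python3 -m handwheel '[-0.002,0.003,-0.18,0,0,0,0,0,-0.18,0,0,0,0,0,-0.18,0,0,0,0,0,-0.17,0,0,0,0,0,-0.04,0,0,0]' |tail -5; python3 -m handwheel '[0,0,-0.01,0,0,0,0,0,-0.01,0,0,0,0,0,0,0,0,0]' |tail -5;python3 -m handwheel '[0,0,0,0,0,0,0,0,0,0,0,0,0,0,0,0,0,0,0,0,0.1,0,0,0,0,0,0.2,0,0,0]' 0.75|tail -5;python3 -m handwheel '[0,0,0.25,0,0,0,0,0,0.25,0,0,0,0,0,0,0,0,0,0,0,0,0,0,0]'|tail -5; python3 - <<'E'
from h import *
pr();snap('scene');snap('side');
for n in ('scene','side'): top(n,(.499,-.415))
E
```

```text
eef_pos: [0.528, -0.0534, 0.0508]
tcp_rot: [0.029, 1.0, 0.001, -0.002]
contact_force: [-0.6, 0.2, -2.2]
opening: 0.621
finger_force: 58.0
eef_pos: [0.5305, -0.0548, 0.0523]
tcp_rot: [0.029, 1.0, -0.0, 0.001]
contact_force: [-0.6, -0.5, -2.9]
opening: 0.622
finger_force: 57.8
eef_pos: [0.5273, -0.0544, 0.0935]
tcp_rot: [0.03, 1.0, 0.001, -0.004]
contact_force: [-0.7, -0.7, -1.0]
opening: 0.75
finger_force: 0.0
eef_pos: [0.5322, -0.0557, 0.1752]
tcp_rot: [0.029, 1.0, -0.001, 0.004]
contact_force: [-1.0, 0.7, -0.7]
opening: 0.747
finger_force: 0.0
t 26.9 tcp [ 0.5322 -0.0557  0.1752] zdir [ 0.008 -0.002 -1.   ] ydir 86.6 F [-1.   0.7 -0.7] open 0.747 ff 0.0 q [-0.29  0.05  1.99 -0.    1.09 -1.81]
scene centre [ 0.5023 -0.4189] long yaw 103.5 LxW 0.091 0.053 z 0.0394 692
side centre [ 0.4931 -0.4123] long yaw 104.0 LxW 0.089 0.053 z 0.0378 109
```

```bash
for i in 1 2; do python3 -m handwheel '[-0.0189,-0.2,0,0,0,-0.0676,-0.0189,-0.2,0,0,0,-0.0676,-0.0189,-0.2,0,0,0,-0.0676,-0.0189,-0.2,0,0,0,-0.0676,-0.0189,-0.2,0,0,0,-0.0676]' 0.88 >/dev/null; done; python3 -m handwheel '[-0.0189,-0.2,0,0,0,-0.0676,-0.0189,-0.2,0,0,0,-0.0676,0,0,0,0,0,0,0,0,0,0,0,0]'>/dev/null; python3 - <<'E'
from h import *
pr();snap('wrist');top('wrist',(.498,-.415))
E
```

```text
t 28.1 tcp [ 0.4946 -0.4156  0.1683] zdir [-0.003  0.003 -1.   ] ydir 13.5 F [-0.7  0.5  0.5] open 0.882 ff 0.0 q [-0.86  0.3   1.71  0.    1.13 -1.09]
wrist centre [ 0.4981 -0.4158] long yaw 104.0 LxW 0.090 0.053 z 0.0403 7036
```

```bash
python3 -m handwheel '[0.022,-0.001,-0.18,0,0,0.004,0,0,-0.18,0,0,0,0,0,-0.18,0,0,0,0,0,-0.18,0,0,0,0,0,-0.19,0,0,0]' 0.88|tail -5; python3 -m handwheel '[0,0,-0.01,0,0,0,0,0,0,0,0,0,0,0,0,0,0,0,0,0,0,0,0,0,0,0,0,0,0,0]' 0.3 50|tail -5;  python3 -m handwheel '[0,0,0,0,0,0,0,0,0.15,0,0,0,0,0,0.25,0,0,0,0,0,0.25,0,0,0,0,0,0.25,0,0,0]' 0.3 50|tail -5; python3 - <<'E'
from h import *
pr()
E
```

```text
eef_pos: [0.4993, -0.4129, 0.0327]
tcp_rot: [0.615, 0.789, 0.0, -0.001]
contact_force: [0.4, -0.2, -0.9]
opening: 0.884
finger_force: 0.0
eef_pos: [0.4999, -0.4156, 0.0346]
tcp_rot: [0.616, 0.788, -0.0, 0.001]
contact_force: [-0.4, 0.1, -3.4]
opening: 0.617
finger_force: 60.4
eef_pos: [0.4989, -0.4148, 0.1696]
tcp_rot: [0.616, 0.788, 0.0, -0.0]
contact_force: [0.2, -0.8, -3.9]
opening: 0.622
finger_force: 60.3
t 29.4 tcp [ 0.4989 -0.4148  0.1696] zdir [-0.  0. -1.] ydir 14.0 F [ 0.2 -0.8 -3.9] open 0.622 ff 60.3 q [-0.85  0.3   1.71  0.    1.13 -1.09]
```

```bash
for i in 1 2; do python3 -m handwheel '[0.0137,0.1399,0,0,0,0.0673,0.0137,0.1399,0,0,0,0.0673,0.0137,0.1399,0,0,0,0.0673,0.0137,0.1399,0,0,0,0.0673,0.0137,0.1399,0,0,0,0.0673]' 0.3 50 >/dev/null; done; python3 -m handwheel '[0.0137,0.1399,0,0,0,0.0673,0.0137,0.1399,0,0,0,0.0673,0,0,0,0,0,0,0,0,0,0,0,0]'>/dev/null; python3 - <<'E'
from h import *
pr();p=snap('wrist')[0];cv2.imwrite('pics/w9.png',p)
E
```

```text
t 30.6 tcp [ 0.5239 -0.1625  0.1685] zdir [ 0.001 -0.001 -1.   ] ydir 86.7 F [-0.3 -0.5 -3.2] open 0.625 ff 60.4 q [-0.49  0.09  1.96 -0.    1.09 -2.  ]
```

View pics/w9.png

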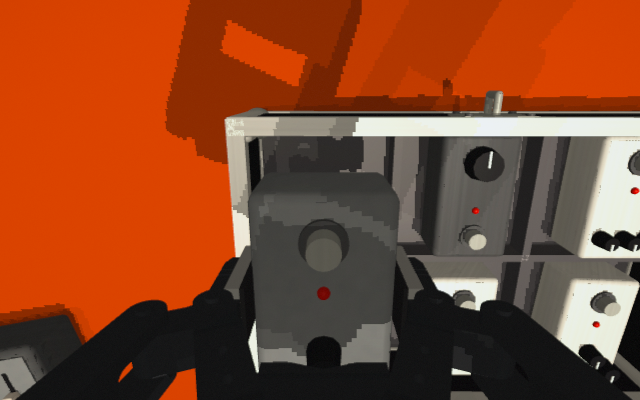

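The held grey pedal seems to sit a few mm off along its length (front edge at row 175, versus 157 earlier), so I measure it in the hand.

```bash
python3 - <<'E'
from h import *
p,d,k=load('wrist');X=cloud(d,k)
for r in range(165,200,3): print(r,d[r,323].round(4),X[r,323].round(4))
print(X[250,323].round(4), X[293,323].round(4),'foot LED')
Q=X[190:300,260:300].reshape(-1,3);c=np.polyfit(Q[:,0],Q[:,2],1);print('tilt dz/dx',c)
m=(d>0)&(X[...,2]>.15)&(X[...,2]<.2);m[:,:240]=0;m[:,410:]=0;m[330:]=0
print('min x',np.percentile(X[m][:,0],[0.2,1,3]),'y',np.percentile(X[m][:,1],[1,99]))
E
```

```text
165 0.279 [ 0.507  -0.1612  0.0184]
168 0.2807 [ 0.5096 -0.1614  0.0175]
171 0.2794 [ 0.5117 -0.1615  0.0194]
174 0.1463 [ 0.4834 -0.1597  0.1499]
177 0.1415 [ 0.4835 -0.1597  0.1549]
180 0.1366 [ 0.4834 -0.1597  0.16  ]
183 0.1314 [ 0.4832 -0.1597  0.1655]
186 0.1281 [ 0.4834 -0.1597  0.1689]
189 0.1237 [ 0.4833 -0.1597  0.1735]
192 0.1219 [ 0.4838 -0.1597  0.1756]
195 0.1198 [ 0.4842 -0.1597  0.1778]
198 0.1196 [ 0.4851 -0.1598  0.1783]
[ 0.4993 -0.1606  0.1896] [ 0.52   -0.1618  0.182 ] foot LED
tilt dz/dx [-0.11357839  0.23623676]
min x [0.48217146 0.48244065 0.48293267] y [-0.18982656 -0.13188214]
```

The pedal is offset +5.5 mm in x and pitched about 6.5° in the grip, front end up. I compensate with the tool and recheck.

```bash
python3 -m handwheel '[-0.018,0,0,0,-0.035,0,-0.018,0,0,0,-0.035,0,0,0,0,0,0,0,0,0,0,0,0,0]'|tail -5; python3 - <<'E'
from h import *
pr();p,d,k=snap('wrist');X=cloud(d,k)
Q=X[200:300,260:295].reshape(-1,3);c=np.polyfit(Q[:,0],Q[:,2],1);print('tilt dz/dx',c)
m=(d>0)&(X[...,2]>.14)&(X[...,2]<.2);m[:,:240]=0;m[:,410:]=0;m[330:]=0
print('min x',np.percentile(X[m][:,0],[0.2,1,3]),'y',np.percentile(X[m][:,1],[1,99]),np.median(Q[:,2]))
E
```

```text
eef_pos: [0.5179, -0.1642, 0.1682]
tcp_rot: [0.03, 0.998, 0.001, 0.054]
contact_force: [-0.2, 0.6, -3.4]
opening: 0.619
finger_force: 60.5
t 31.0 tcp [ 0.5179 -0.1642  0.1682] zdir [ 0.109 -0.001 -0.994] ydir 86.5 F [-0.2  0.6 -3.4] open 0.619 ff 60.5 q [-0.52  0.03  2.03  0.06  0.99 -2.06]
tilt dz/dx [-0.17211894  0.2624302 ]
min x [0.47587562 0.47643775 0.47716233] y [-0.19151528 -0.13361836] 0.1764426629353368
```

```bash
python3 - <<'E'
from h import *
p,d,k=load('wrist');X=cloud(d,k)
for r in range(170,345,12): print(r,X[r,275].round(4),X[r,323].round(4),X[r,380].round(4))
cv2.imwrite('pics/w10.png',p)
E
```

```text
170 [ 0.5192 -0.2017  0.017 ] [ 0.5215 -0.1631  0.0174] [ 0.524  -0.1174  0.0184]
182 [ 0.4768 -0.1795  0.1594] [ 0.479  -0.1613  0.1567] [ 0.4799 -0.1394  0.1579]
194 [ 0.4763 -0.1779  0.1726] [ 0.4775 -0.1613  0.1724] [ 0.4784 -0.1417  0.173 ]
206 [ 0.4805 -0.1782  0.1735] [ 0.481  -0.1616  0.1745] [ 0.4819 -0.1421  0.1753]
218 [ 0.4844 -0.1785  0.1749] [ 0.4854 -0.1618  0.175 ] [ 0.4863 -0.1421  0.1756]
230 [ 0.4883 -0.1788  0.1763] [ 0.4884 -0.162   0.1781] [ 0.4908 -0.1422  0.1761]
242 [ 0.4935 -0.1795  0.1757] [ 0.4886 -0.1621  0.1858] [ 0.4962 -0.142   0.1752]
254 [ 0.4977 -0.1798  0.1769] [ 0.4925 -0.1623  0.1868] [ 0.5    -0.1423  0.177 ]
266 [ 0.5026 -0.1803  0.1772] [ 0.4978 -0.1626  0.1859] [ 0.5048 -0.1423  0.1776]
278 [ 0.5076 -0.1808  0.1775] [ 0.5085 -0.1632  0.1778] [ 0.5101 -0.1423  0.1775]
290 [ 0.5122 -0.1812  0.1786] [ 0.5122 -0.1635  0.18  ] [ 0.5146 -0.1425  0.1787]
302 [ 0.5169 -0.1817  0.1795] [ 0.5186 -0.1639  0.1788] [ 0.5199 -0.1425  0.179 ]
314 [ 0.5238 -0.1826  0.1781] [ 0.5241 -0.1642  0.1791] [ 0.5256 -0.1425  0.179 ]
326 [ 0.5278 -0.1828  0.1801] [ 0.5281 -0.1644  0.1811] [ 0.5304 -0.1426  0.1802]
338 [ 0.5338 -0.1835  0.1802] [ 0.5337 -0.1648  0.1815] [ 0.5362 -0.1427  0.1805]
```

View pics/w10.png

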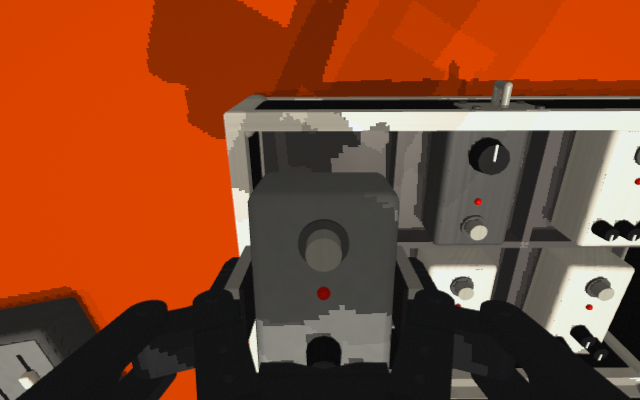

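A column-wise profile shows the tilt now is mine (+0.1), so the pedal was level and the first fit was polluted by the footswitch. I undo the turn, keep the shift and lower.

```bash
python3 -m handwheel '[0,0.003,0,0,0.035,0,0,0.003,0,0,0.034,0,0,0,0,0,0,0,0,0,0,0,0,0]'|tail -5; python3 - <<'E'
from h import *
pr();p,d,k=snap('wrist');X=cloud(d,k)
for r in range(176,345,24): print(r,X[r,275].round(4),X[r,380].round(4))
E
```

```text
eef_pos: [0.5194, -0.1628, 0.1681]
tcp_rot: [0.029, 1.0, -0.0, 0.001]
contact_force: [-0.0, 0.6, -4.2]
opening: 0.62
finger_force: 60.4
t 31.4 tcp [ 0.5194 -0.1628  0.1681] zdir [ 0.003 -0.    -1.   ] ydir 86.7 F [-0.   0.6 -4.2] open 0.620 ff 60.4 q [-0.49  0.08  1.97  0.    1.09 -2.  ]
176 [ 0.4781 -0.1799  0.1515] [ 0.4805 -0.1365  0.1519]
200 [ 0.4805 -0.1766  0.1775] [ 0.4828 -0.1404  0.1769]
224 [ 0.4887 -0.1772  0.1792] [ 0.4909 -0.1408  0.1789]
248 [ 0.4987 -0.1785  0.1773] [ 0.501  -0.1406  0.177 ]
272 [ 0.5077 -0.1792  0.1784] [ 0.5103 -0.1408  0.1778]
296 [ 0.5177 -0.1802  0.1785] [ 0.5198 -0.1411  0.1788]
320 [ 0.5279 -0.1811  0.1788] [ 0.5302 -0.1412  0.1789]
344 [ 0.5392 -0.1823  0.1784] [ 0.5415 -0.1412  0.1785]
```

```bash
python3 -m handwheel '[-0.006,0,-0.18,0,0,0,0,0,-0.18,0,0,0,0,0,-0.18,0,0,0,0,0,-0.17,0,0,0,0,0,-0.06,0,0,0]' |tail -5; python3 -m handwheel '[0,0,-0.01,0,0,0,0,0,-0.01,0,0,0,0,0,0,0,0,0]' |tail -5; python3 -m handwheel '[0,0,-0.015,0,0,0,0,0,0,0,0,0]' |tail -5;python3 -m handwheel '[0,0,0,0,0,0,0,0,0,0,0,0,0,0,0,0,0,0,0,0,0.1,0,0,0,0,0,0.2,0,0,0]' 0.75|tail -5;python3 -m handwheel '[0,0,0.25,0,0,0,0,0,0.25,0,0,0,0,0,0.25,0,0,0,-0.25,0,0.25,0,0,0,-0.25,0,0.25,0,0,0]'|tail -5;python3 -m handwheel '[-0.1,0.25,0.1,0,0,0,0,0.25,0,0,0,0,0,0.2,0,0,0,0,0,0,0,0,0,0]'|tail -5; python3 - <<'E'
from h import *
pr();snap('wrist','w11.png');snap('scene','c11.png');snap('side')
H,C=ortho(['scene','side'],.4,.75,-.3,.2,1500);blobs(H,.75,.2,1500,.05,.064,1500)
E
```

```text
eef_pos: [0.5149, -0.1614, 0.0489]
tcp_rot: [0.029, 1.0, 0.001, -0.002]
contact_force: [-14.2, 8.3, 39.4]
opening: 0.624
finger_force: 78.8
eef_pos: [0.5175, -0.1621, 0.0502]
tcp_rot: [0.029, 1.0, 0.0, 0.0]
contact_force: [-0.6, 1.5, -2.0]
opening: 0.625
finger_force: 61.5
eef_pos: [0.5178, -0.1624, 0.0497]
tcp_rot: [0.03, 1.0, 0.0, 0.0]
contact_force: [-7.4, 6.0, 9.8]
opening: 0.623
finger_force: 66.4
eef_pos: [0.5165, -0.1616, 0.0909]
tcp_rot: [0.029, 1.0, 0.001, -0.001]
contact_force: [-0.5, -0.3, -0.8]
opening: 0.753
finger_force: 0.0
eef_pos: [0.4598, -0.1633, 0.2683]
tcp_rot: [0.028, 1.0, -0.002, 0.004]
contact_force: [0.3, -0.2, 0.4]
opening: 0.751
finger_force: 0.0
eef_pos: [0.4447, -0.0555, 0.2811]
tcp_rot: [0.027, 1.0, -0.0, 0.005]
contact_force: [0.9, 0.6, -0.2]
opening: 0.753
finger_force: 0.0
t 33.4 tcp [ 0.4447 -0.0555  0.2811] zdir [ 0.009 -0.001 -1.   ] ydir 86.9 F [ 0.9  0.6 -0.2] open 0.753 ff 0.0 q [-0.35 -0.27  2.08  0.    1.32 -1.87]
```

View pics/c11.png

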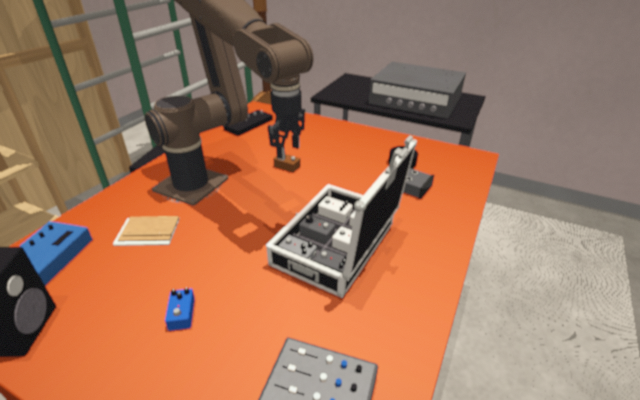

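All four are in the case and only blue and brown remain on the table. I check seating numerically and locate the pull bead.

```bash
python3 - <<'E'
from h import *
P=[]
for n in('wrist','scene'):
    p,d,k=load(n);X=cloud(d,k).reshape(-1,3)[d.reshape(-1)>0];P.append(X)
a=np.radians(-3.3);ex=np.array([np.cos(a),np.sin(a)]);ey=np.array([-ex[1],ex[0]]);O=np.array([.5835,-.0585])
for n,X in zip(('wrist','scene'),P):
    U=np.c_[(X[:,:2]-O)@ex,(X[:,:2]-O)@ey,X[:,2]]
    for b,(u,v) in enumerate([(-.054,.108),(-.054,0),(-.054,-.108),(.054,.108),(.054,0),(.054,-.108)],1):
        m=(abs(U[:,0]-u)<.051)&(abs(U[:,1]-v)<.051)&(U[:,2]>.046)&(U[:,2]<.0635)
        Q=U[m]
        if len(Q)<40: print(n,b,'few',len(Q));continue
        c=np.linalg.lstsq(np.c_[Q[:,:2]-[u,v],np.ones(len(Q))],Q[:,2],rcond=None)[0]
        pc=np.percentile(Q,[1,99],axis=0);print(n,b,'slope,z',c.round(3),'u %.3f %.3f v %.3f %.3f'%(pc[0,0]-u,pc[1,0]-u,pc[0,1]-v,pc[1,1]-v),len(Q))
X=P[1];m=(X[:,2]>.29)&(X[:,2]<.36)&(X[:,0]>.68)&(X[:,0]<.78)&(X[:,1]>-.1)&(X[:,1]<.1)
Q=X[m]; 
for lo in np.arange(.0,.08,.01):
    q=Q[(Q[:,1]>lo)&(Q[:,1]<lo+.01)]
    if len(q): print(round(lo,3),len(q),q.max(0).round(3),q[q[:,2].argmax()].round(3))
E
```

```text
wrist 1 slope,z [-0.009  0.034  0.058] u -0.040 0.026 v -0.025 0.028 2454
wrist 2 slope,z [-0.003 -0.001  0.058] u -0.040 0.042 v -0.025 0.028 2957
wrist 3 slope,z [-0.024  0.016  0.057] u -0.040 0.046 v -0.049 0.030 3020
wrist 4 slope,z [0.019 0.261 0.062] u -0.034 0.045 v -0.028 -0.006 787
wrist 5 slope,z [0.031 0.003 0.058] u -0.046 0.045 v -0.025 0.027 2774
wrist 6 slope,z [ 0.029 -0.025  0.058] u -0.049 0.044 v -0.049 0.034 1453
scene 1 slope,z [0.003 0.031 0.056] u -0.048 0.050 v -0.047 0.051 443
scene 2 slope,z [-0.007  0.046  0.056] u -0.047 0.049 v -0.046 0.046 492
scene 3 slope,z [-0.008 -0.014  0.057] u -0.048 0.049 v -0.026 0.045 510
scene 4 few 25
scene 5 slope,z [0.008 0.111 0.057] u -0.040 0.008 v -0.029 0.024 218
scene 6 slope,z [0.001 0.039 0.057] u -0.039 0.042 v -0.024 0.028 429
0.0 5 [0.738 0.006 0.304] [0.738 0.006 0.304]
0.01 5 [0.738 0.02  0.302] [0.738 0.016 0.302]
0.02 34 [0.739 0.03  0.337] [0.734 0.028 0.337]
0.03 21 [0.74  0.039 0.338] [0.734 0.037 0.338]
0.04 21 [0.742 0.05  0.337] [0.736 0.046 0.337]
0.05 13 [0.741 0.06  0.336] [0.732 0.052 0.336]
0.06 10 [0.741 0.069 0.305] [0.735 0.066 0.305]
0.07 10 [0.742 0.08  0.305] [0.732 0.077 0.305]
```

All the newly packed tops are flat at z≈0.058, the expected 18+40 mm. The bead is at (0.736,0.040,0.331). Now to the lid.

```bash
python3 -m handwheel '[0.05,0.158,0.232,0,0,0,0.05,0.158,0.232,0,0,0,0.05,0.158,0.232,0,0,0,0.05,0.16,0.232,0,0,0]' 0.65 35 |tail -5; python3 -m handwheel '[0.216,0,0,0,0,0,0.216,0,0,0,0,0,0.216,0,0,0,0,0,0.216,0,0,0,0,0,0.216,0,0,0,0,0]' |tail -5;python3 -m handwheel '[0.216,0,0,0,0,0,0.216,0,0,0,0,0,0.216,0,0,0,0,0,0,0,0,0,0,0,0,0,0,0,0,0]' |tail -5; python3 - <<'E'
from h import *
pr()
E
```

```text
eef_pos: [0.474, 0.0334, 0.4156]
tcp_rot: [0.03, 1.0, -0.0, 0.001]
contact_force: [0.8, 0.3, 0.5]
opening: 0.649
finger_force: 0.0
eef_pos: [0.6377, 0.0322, 0.4136]
tcp_rot: [0.03, 1.0, -0.0, 0.001]
contact_force: [0.5, -0.3, -0.2]
opening: 0.651
finger_force: 0.0
eef_pos: [0.7344, 0.0318, 0.41]
tcp_rot: [0.03, 1.0, -0.0, -0.001]
contact_force: [0.7, 0.0, -0.3]
opening: 0.646
finger_force: 0.0
t 34.7 tcp [0.7344 0.0318 0.41  ] zdir [-0.003 -0.    -1.   ] ydir 86.5 F [ 0.7  0.  -0.3] open 0.646 ff 0.0 q [-0.09  0.36  1.2  -0.    1.58 -1.6 ]
```

```bash
python3 -m handwheel '[0.004,0.053,0,0,0,0,0,0,-0.13,0,0,0,0,0,-0.13,0,0,0,0,0,-0.13,0,0,0,0,0,-0.12,0,0,0]' 0.65 |tail -5; python3 -m handwheel '[0,0,0,0,0,0,0,0,0,0,0,0,0,0,0,0,0,0,0,0,0,0,0,0,0,0,0,0,0,0]' 0.2 35 |tail -5; python3 - <<'E'
from h import *
pr()
E
python3 -c "
import numpy as np
a=(np.r_[np.arange(1.70,-.01,-.1)])+.0236
u=-.254*np.cos(a)/.15;z=.254*np.sin(a)/.15
for i in range(17): print([round(float((u[i+1]-u[i])*.9984),3),round(float(-(u[i+1]-u[i])*.057),4),round(float(z[i+1]-z[i]),3),0,0,0])"
```

```text
eef_pos: [0.7323, 0.042, 0.3385]
tcp_rot: [0.029, 1.0, 0.0, 0.002]
contact_force: [0.3, 0.5, 0.9]
opening: 0.653
finger_force: 0.0
eef_pos: [0.7318, 0.0394, 0.3375]
tcp_rot: [0.03, 1.0, -0.002, -0.001]
contact_force: [-3.8, -5.4, -5.9]
opening: 0.339
finger_force: 35.6
t 35.5 tcp [0.7318 0.0394 0.3375] zdir [-0.002 -0.005 -1.   ] ydir 86.6 F [-3.8 -5.4 -5.9] open 0.339 ff 35.6 q [-0.08  0.37  1.32 -0.    1.46 -1.59]
[-0.168, 0.0096, 0.017, 0, 0, 0]
[-0.169, 0.0096, 0.0, 0, 0, 0]
[-0.168, 0.0096, -0.016, 0, 0, 0]
[-0.166, 0.0095, -0.033, 0, 0, 0]
[-0.162, 0.0092, -0.05, 0, 0, 0]
[-0.156, 0.0089, -0.065, 0, 0, 0]
[-0.149, 0.0085, -0.081, 0, 0, 0]
[-0.14, 0.008, -0.095, 0, 0, 0]
[-0.13, 0.0074, -0.109, 0, 0, 0]
[-0.118, 0.0067, -0.121, 0, 0, 0]
[-0.105, 0.006, -0.132, 0, 0, 0]
[-0.092, 0.0052, -0.142, 0, 0, 0]
[-0.077, 0.0044, -0.151, 0, 0, 0]
[-0.062, 0.0035, -0.158, 0, 0, 0]
[-0.046, 0.0026, -0.163, 0, 0, 0]
[-0.029, 0.0017, -0.167, 0, 0, 0]
[-0.012, 0.0007, -0.169, 0, 0, 0]
```

Bead pinched. I swing the lid down.

```bash
python3 -m handwheel '[-0.12,0.007,0.008,0,0,0,-0.169,0.0096,0,0,0,0,-0.168,0.0096,-0.016,0,0,0,-0.166,0.0095,-0.033,0,0,0,0,0,0,0,0,0]' |tail -5;  python3 -m handwheel '[-0.162,0.0092,-0.05,0,0,0,-0.156,0.0089,-0.065,0,0,0,-0.149,0.0085,-0.081,0,0,0,-0.14,0.008,-0.095,0,0,0,0,0,0,0,0,0]' |tail -5; python3 - <<'E'
from h import *
pr()
E
```

```text
eef_pos: [0.6359, 0.045, 0.3313]
tcp_rot: [0.03, 1.0, -0.003, -0.0]
contact_force: [-2.2, -5.4, -6.0]
opening: 0.336
finger_force: 36.6
eef_pos: [0.5449, 0.0503, 0.2877]
tcp_rot: [0.029, 1.0, -0.003, -0.001]
contact_force: [-5.3, -6.0, -3.0]
opening: 0.333
finger_force: 36.4
t 36.4 tcp [0.5449 0.0503 0.2877] zdir [-0.001 -0.007 -1.   ] ydir 86.7 F [-5.3 -6.  -3. ] open 0.333 ff 36.4 q [-0.09 -0.02  1.85 -0.01  1.31 -1.6 ]
```

```bash
python3 -m handwheel '[-0.13,0.0074,-0.109,0,0,0,-0.118,0.0067,-0.121,0,0,0,-0.105,0.006,-0.132,0,0,0,-0.092,0.0052,-0.142,0,0,0,0,0,0,0,0,0]' |tail -5;  python3 -m handwheel '[-0.077,0.0044,-0.151,0,0,0,-0.062,0.0035,-0.158,0,0,0,-0.046,0.0026,-0.163,0,0,0,0,0,0,0,0,0]' |tail -5; python3 - <<'E'
from h import *
pr()
E
```

```text
eef_pos: [0.4784, 0.0541, 0.2105]
tcp_rot: [0.029, 1.0, -0.003, -0.001]
contact_force: [-5.1, -8.8, -5.5]
opening: 0.334
finger_force: 37.5
eef_pos: [0.4524, 0.0556, 0.139]
tcp_rot: [0.029, 1.0, -0.003, 0.001]
contact_force: [-1.2, -8.8, -7.1]
opening: 0.336
finger_force: 40.3
t 37.1 tcp [0.4524 0.0556 0.139 ] zdir [ 0.001 -0.006 -1.   ] ydir 86.7 F [-1.2 -8.8 -7.1] open 0.336 ff 40.3 q [-0.1  -0.08  2.19 -0.01  1.03 -1.61]
```

```bash
python3 -m handwheel '[-0.02,0.0012,-0.12,0,0,0,-0.012,0.0008,-0.12,0,0,0,-0.006,0.0004,-0.06,0,0,0,0,0,-0.03,0,0,0,0,0,0,0,0,0]' |tail -5;  python3 -m handwheel '[0,0,-0.02,0,0,0,0,0,-0.02,0,0,0,0,0,0,0,0,0]' |tail -5; python3 - <<'E'
from h import *
pr()
E
```

```text
eef_pos: [0.4471, 0.056, 0.0915]
tcp_rot: [0.028, 1.0, -0.003, -0.001]
contact_force: [-5.5, -9.1, -7.2]
opening: 0.335
finger_force: 40.8
eef_pos: [0.4471, 0.0559, 0.0873]
tcp_rot: [0.028, 1.0, -0.003, -0.002]
contact_force: [-9.7, -9.7, 4.7]
opening: 0.34
finger_force: 41.8
t 37.8 tcp [0.4471 0.0559 0.0873] zdir [-0.004 -0.006 -1.   ] ydir 86.8 F [-9.7 -9.7  4.7] open 0.340 ff 41.8 q [-0.1  -0.    2.23 -0.01  0.92 -1.61]
```

```bash
python3 -m handwheel '[0,0,-0.02,0,0,0,0,0,-0.015,0,0,0,0,0,0,0,0,0]' |tail -5; python3 - <<'E'
from h import *
pr();snap('scene');snap('side')
p,d,k=load('scene');X=cloud(d,k).reshape(-1,3)[d.reshape(-1)>0]
a=np.radians(-3.3);ex=np.array([np.cos(a),np.sin(a)]);ey=np.array([-ex[1],ex[0]]);O=np.array([.5835,-.0585])
U=np.c_[(X[:,:2]-O)@ex,(X[:,:2]-O)@ey,X[:,2]]
m=(abs(U[:,0])<.1)&(abs(U[:,1]+.08)<.06)&(U[:,2]<.13)&(U[:,2]>.07);Q=U[m]
print('lid slope',np.polyfit(Q[:,0],Q[:,2],1),len(Q))
E
```

```text
eef_pos: [0.4476, 0.056, 0.0866]
tcp_rot: [0.028, 1.0, -0.003, -0.004]
contact_force: [-24.3, -9.5, 35.7]
opening: 0.341
finger_force: 44.7
t 38.0 tcp [0.4476 0.056  0.0866] zdir [-0.008 -0.006 -1.   ] ydir 86.8 F [-24.3  -9.5  35.7] open 0.341 ff 44.7 q [-0.1   0.    2.23 -0.01  0.92 -1.61]
lid slope [0.00139065 0.09000926] 2303
```

Lid shut (slope ≈0, top at 0.090). I release and rise, then locate the hasp bar.

```bash
python3 -m handwheel '[0,0,0.03,0,0,0,0,0,0,0,0,0]'>/dev/null; python3 -m handwheel '[0,0,0,0,0,0,0,0,0,0,0,0,0,0,0,0,0,0,0,0,0.15,0,0,0,0,0,0.2,0,0,0]' 0.65|tail -5; python3 -m handwheel '[-0.02,-0.12,0.2,0,0,0,-0.02,-0.18,0.2,0,0,0,-0.03,-0.2,0.2,0,0,0,-0.03,-0.2,0,0,0,0,0,0,0,0,0,0]' 0.65 25|tail -5; python3 - <<'E'
from h import *
pr();snap('wrist');snap('scene')
for n in('wrist','scene'):
    p,d,k=load(n);X=cloud(d,k).reshape(-1,3)[d.reshape(-1)>0]
    Q=X[(X[:,0]>.38)&(X[:,0]<.47)&(abs(X[:,1]+.05)<.03)&(X[:,2]>.07)&(X[:,2]<.14)]
    print(n,len(Q));T=Q[Q[:,2]>.1];print(len(T),np.median(T,0).round(4),T.min(0).round(4),T.max(0).round(4)) if len(T) else None
E
```

```text
eef_pos: [0.447, 0.0585, 0.1362]
tcp_rot: [0.029, 1.0, 0.0, -0.002]
contact_force: [1.1, -0.0, 0.1]
opening: 0.648
finger_force: 0.0
eef_pos: [0.4353, -0.0502, 0.2308]
tcp_rot: [0.031, 1.0, -0.002, 0.005]
contact_force: [-0.3, 0.4, 0.2]
opening: 0.648
finger_force: 0.0
t 39.1 tcp [ 0.4353 -0.0502  0.2308] zdir [ 0.01  -0.005 -1.   ] ydir 86.4 F [-0.3  0.4  0.2] open 0.648 ff 0.0 q [-0.35 -0.25  2.16 -0.    1.22 -1.85]
wrist 2335
688 [ 0.4226 -0.0471  0.1094] [ 0.4177 -0.0651  0.1044] [ 0.4292 -0.029   0.1122]
scene 127
38 [ 0.4292 -0.051   0.1075] [ 0.4221 -0.0696  0.1014] [ 0.4331 -0.0313  0.1115]
```

```bash
python3 -m handwheel '[-0.07,0.018,-0.15,0,0,0,0,0,-0.18,0,0,0,0,0,-0.18,0,0,0,0,0,-0.17,0,0,0,0,0,-0.12,0,0,0]' 0.65 |tail -5; python3 -m handwheel '[0,0,0,0,0,0,0,0,0,0,0,0,0,0,0,0,0,0,0,0,0,0,0,0,0,0,0,0,0,0]' 0.25 25 |tail -5; python3 - <<'E'
from h import *
pr()
E
python3 -c "
import numpy as np
t=np.r_[1.75,np.arange(1.6,-.01,-.2)]
f=(16*np.cos(t)+44*np.sin(t))/150;z=(-44*np.cos(t)+16*np.sin(t))/150
for i in range(len(t)-1): print(round(t[i+1],2),[round(float(-(f[i+1]-f[i])),3),round(float((f[i+1]-f[i])*.057),4),round(float(z[i+1]-z[i]),3),0,0,0])"
```

```text
eef_pos: [0.4216, -0.0416, 0.1037]
tcp_rot: [0.028, 1.0, 0.001, -0.001]
contact_force: [-0.4, -0.2, 0.4]
opening: 0.648
finger_force: 0.0
eef_pos: [0.4213, -0.047, 0.1068]
tcp_rot: [0.026, 1.0, -0.006, -0.003]
contact_force: [-8.9, -19.5, -0.6]
opening: 0.414
finger_force: 26.1
t 40.1 tcp [ 0.4213 -0.047   0.1068] zdir [-0.006 -0.011 -1.   ] ydir 87.0 F [ -8.9 -19.5  -0.6] open 0.414 ff 26.1 q [-0.34 -0.1   2.28 -0.02  0.96 -1.85]
1.6 [-0.02, 0.0012, -0.042, 0, 0, 0]
1.4 [-0.017, 0.001, -0.06, 0, 0, 0]
1.2 [-0.005, 0.0003, -0.062, 0, 0, 0]
1.0 [0.008, -0.0004, -0.062, 0, 0, 0]
0.8 [0.02, -0.0011, -0.059, 0, 0, 0]
0.6 [0.031, -0.0018, -0.054, 0, 0, 0]
0.4 [0.041, -0.0023, -0.047, 0, 0, 0]
0.2 [0.05, -0.0028, -0.038, 0, 0, 0]
0.0 [0.056, -0.0032, -0.027, 0, 0, 0]
```

```bash
python3 -m handwheel '[-0.02,-0.02,-0.036,0,0,0,-0.017,0.001,-0.06,0,0,0,-0.005,0.0003,-0.062,0,0,0,0.008,-0.0004,-0.062,0,0,0,0,0,0,0,0,0]' |tail -5; python3 -m handwheel '[0.02,-0.0011,-0.059,0,0,0,0.031,-0.0018,-0.054,0,0,0,0,0,0,0,0,0]' |tail -5; python3 - <<'E'
from h import *
pr()
E
```

```text
eef_pos: [0.4179, -0.0473, 0.0735]
tcp_rot: [0.028, 1.0, -0.002, 0.0]
contact_force: [-3.3, -9.3, 0.9]
opening: 0.414
finger_force: 27.1
eef_pos: [0.4258, -0.0478, 0.0565]
tcp_rot: [0.027, 1.0, -0.002, 0.0]
contact_force: [-2.4, -9.3, -0.7]
opening: 0.409
finger_force: 27.3
t 40.8 tcp [ 0.4258 -0.0478  0.0565] zdir [-0.    -0.004 -1.   ] ydir 86.9 F [-2.4 -9.3 -0.7] open 0.409 ff 27.3 q [-0.35  0.01  2.29 -0.    0.84 -1.86]
```

```bash
python3 -m handwheel '[0.041,-0.0023,-0.045,0,0,0,0.05,-0.0028,-0.034,0,0,0,0,0,0,0,0,0]' |tail -5; python3 -m handwheel '[0.03,-0.0016,-0.012,0,0,0,0.028,-0.0016,-0.01,0,0,0,0,0,0,0,0,0]' |tail -5; python3 - <<'E'
from h import *
pr()
E
```

```text
eef_pos: [0.4386, -0.0484, 0.0441]
tcp_rot: [0.027, 1.0, -0.002, -0.001]
contact_force: [-4.6, -9.1, -3.1]
opening: 0.411
finger_force: 27.0
eef_pos: [0.4459, -0.0488, 0.0402]
tcp_rot: [0.027, 1.0, -0.002, -0.003]
contact_force: [-5.6, -11.2, -5.9]
opening: 0.41
finger_force: 26.6
t 41.2 tcp [ 0.4459 -0.0488  0.0402] zdir [-0.006 -0.003 -1.   ] ydir 86.9 F [ -5.6 -11.2  -5.9] open 0.410 ff 26.6 q [-0.33  0.09  2.25 -0.01  0.81 -1.85]
```

```bash
python3 -m handwheel '[0.02,-0.001,0,0,0,0,0.015,-0.001,0,0,0,0,0,0,0,0,0,0]' |tail -5; python3 -m handwheel '[0.02,-0.001,0,0,0,0,0.015,-0.001,0,0,0,0,0,0,0,0,0,0]' |tail -5; python3 - <<'E'
from h import *
pr()
E
```

```text
eef_pos: [0.4492, -0.0489, 0.0392]
tcp_rot: [0.027, 1.0, -0.002, -0.005]
contact_force: [-8.6, -12.5, -7.5]
opening: 0.416
finger_force: 26.3
eef_pos: [0.4544, -0.0492, 0.0391]
tcp_rot: [0.027, 1.0, -0.002, -0.005]
contact_force: [-8.0, -12.5, -8.5]
opening: 0.411
finger_force: 26.0
t 41.8 tcp [ 0.4544 -0.0492  0.0391] zdir [-0.01  -0.003 -1.   ] ydir 86.9 F [ -8.  -12.5  -8.5] open 0.411 ff 26.0 q [-0.33  0.11  2.22 -0.01  0.81 -1.84]
```

Force isn't rising and the TCP is past the expected bar position, so I'll release, rise and measure.

```bash
python3 -m handwheel '[0,0,0,0,0,0,0,0,0,0,0,0,0,0,0,0,0,0,0,0,0.15,0,0,0,0,0,0.2,0,0,0]' 0.7|tail -5; python3 -m handwheel '[0,0,0.25,0,0,0,0,0,0.25,0,0,0,0,0,0.25,0,0,0,0,0,0.25,0,0,0,0,0,0,0,0,0]'|tail -5; python3 - <<'E'
from h import *
pr();snap('wrist');snap('side');snap('scene')
for n in('wrist','scene','side'):
    p,d,k=load(n);X=cloud(d,k).reshape(-1,3)[d.reshape(-1)>0]
    Q=X[(X[:,0]>.40)&(X[:,0]<.462)&(abs(X[:,1]+.05)<.03)&(X[:,2]>.025)&(X[:,2]<.088)]
    print(n,len(Q),np.median(Q,0).round(4) if len(Q) else'')
    for z in np.arange(.025,.088,.006):
        q=Q[(Q[:,2]>z)&(Q[:,2]<=z+.006)]
        if len(q): print(round(z,3),len(q),q.min(0).round(4),q.max(0).round(4))
E
```

```text
eef_pos: [0.4563, -0.0469, 0.0923]
tcp_rot: [0.029, 1.0, 0.001, -0.003]
contact_force: [0.2, -0.3, -0.0]
opening: 0.699
finger_force: 0.0
eef_pos: [0.4628, -0.0488, 0.2544]
tcp_rot: [0.028, 1.0, -0.002, 0.009]
contact_force: [0.8, -0.5, 0.4]
opening: 0.698
finger_force: 0.0
t 42.6 tcp [ 0.4628 -0.0488  0.2544] zdir [ 0.018 -0.005 -1.   ] ydir 86.8 F [ 0.8 -0.5  0.4] open 0.698 ff 0.0 q [-0.32 -0.21  2.08  0.    1.25 -1.84]
wrist 628 [ 0.4519 -0.0497  0.046 ]
0.037 50 [ 0.4449 -0.06    0.0416] [ 0.4619 -0.0394  0.043 ]
0.043 491 [ 0.4434 -0.0661  0.043 ] [ 0.462  -0.0309  0.0488]
0.055 7 [ 0.4556 -0.0507  0.0558] [ 0.4567 -0.047   0.0602]
0.061 6 [ 0.4555 -0.0506  0.0619] [ 0.4567 -0.047   0.0666]
0.067 39 [ 0.4558 -0.0518  0.0672] [ 0.462  -0.047   0.0707]
0.079 1 [ 0.4614 -0.0707  0.085 ] [ 0.4614 -0.0707  0.085 ]
0.085 34 [ 0.4605 -0.0756  0.0852] [ 0.462  -0.0525  0.088 ]
scene 0 
side 66 [ 0.4562 -0.0495  0.0452]
0.031 3 [ 0.4452 -0.0561  0.0344] [ 0.453  -0.0341  0.0362]
0.037 22 [ 0.4407 -0.0662  0.0378] [ 0.4614 -0.0311  0.0429]
0.043 13 [ 0.4386 -0.0651  0.0435] [ 0.4602 -0.0295  0.0488]
0.049 3 [ 0.4545 -0.0509  0.0494] [ 0.4618 -0.0426  0.0548]
0.055 4 [ 0.4537 -0.0494  0.055 ] [ 0.4598 -0.0461  0.0598]
0.061 5 [ 0.455  -0.0617  0.0618] [ 0.4611 -0.0414  0.0661]
0.067 3 [ 0.4535 -0.0625  0.0672] [ 0.461  -0.0418  0.0718]
0.073 2 [ 0.4603 -0.054   0.073 ] [ 0.4618 -0.0425  0.0757]
0.079 7 [ 0.4588 -0.0772  0.0808] [ 0.462  -0.0426  0.0849]
0.085 4 [ 0.459  -0.0703  0.0854] [ 0.4615 -0.0306  0.0878]
```

The bar's front is at about 0.443, so it is near down. To be sure, I'll nudge it home from the front with closed fingers.

```bash
python3 -m handwheel '[-0.14,0.002,0,0,0,0,-0.14,0.002,-0.1,0,0,0,0,0,-0.2,0,0,0,0,0,-0.2,0,0,0,0,0,-0.2,0,0,0]' 0 25|tail -5; python3 -m handwheel '[0,0,-0.2,0,0,0,0,0,-0.2,0,0,0,0,0,-0.19,0,0,0,0,0,-0.15,0,0,0,0,0,0,0,0,0]'|tail -5; python3 - <<'E'
from h import *
pr()
E
```

```text
eef_pos: [0.415, -0.0471, 0.1363]
tcp_rot: [0.029, 1.0, 0.0, -0.0]
contact_force: [-0.1, 0.6, 0.4]
opening: 0.009
finger_force: 0.0
eef_pos: [0.4106, -0.0456, 0.0219]
tcp_rot: [0.029, 1.0, 0.002, -0.006]
contact_force: [-0.5, -0.8, 0.3]
opening: 0.001
finger_force: 0.0
t 43.6 tcp [ 0.4106 -0.0456  0.0219] zdir [-0.012  0.005 -1.   ] ydir 86.7 F [-0.5 -0.8  0.3] open 0.001 ff 0.0 q [-0.36  0.06  2.33  0.    0.77 -1.87]
```

```bash
python3 -m handwheel '[0,0,0.1,0,0,0,0,-0.01,0.1,0,0,0,0,0,0,0,0,0]' |tail -5; python3 -m handwheel '[0.05,-0.003,0,0,0,0,0.04,-0.003,0,0,0,0,0.03,-0.002,0,0,0,0,0,0,0,0,0,0]' |tail -5;python3 -m handwheel '[0.02,-0.001,0,0,0,0,0.02,-0.001,0,0,0,0,0,0,0,0,0,0]' |tail -5; python3 - <<'E'
from h import *
pr()
E
```

```text
eef_pos: [0.418, -0.0499, 0.0602]
tcp_rot: [0.029, 1.0, -0.001, 0.003]
contact_force: [0.8, -0.8, -0.2]
opening: 0.004
finger_force: 0.0
eef_pos: [0.4346, -0.0505, 0.0572]
tcp_rot: [0.029, 1.0, 0.0, -0.0]
contact_force: [-0.5, -0.5, 0.9]
opening: 0.0
finger_force: 0.0
eef_pos: [0.4359, -0.0504, 0.0557]
tcp_rot: [0.028, 1.0, 0.001, -0.007]
contact_force: [-11.6, -2.6, 4.7]
opening: -0.001
finger_force: 5.4
t 44.4 tcp [ 0.4359 -0.0504  0.0557] zdir [-0.013  0.002 -1.   ] ydir 86.8 F [-11.6  -2.6   4.7] open -0.001 ff 5.4 q [-0.35  0.04  2.26 -0.    0.85 -1.86]
```

```bash
python3 -m handwheel '[0.015,-0.001,0,0,0,0,0,0,0,0,0,0]' |tail -5; python3 -m handwheel '[-0.05,0,0,0,0,0,-0.05,0,0,0,0,0,-0.02,0,0.2,0,0,0,0,0,0.25,0,0,0,0,0,0.25,0,0,0]' |tail -5;python3 -m handwheel '[0,0,0.25,0,0,0,0.1,0,0.25,0,0,0,0.1,0,0.1,0,0,0,0,0,0,0,0,0]' |tail -5; python3 - <<'E'
from h import *
pr();snap('wrist');snap('side');snap('scene')
p,d,k=load('wrist');X=cloud(d,k).reshape(-1,3)[d.reshape(-1)>0]
Q=X[(X[:,0]>.40)&(X[:,0]<.47)&(abs(X[:,1]+.049)<.02)&(abs(X[:,1]+.049)>.0135)&(X[:,2]>.025)&(X[:,2]<.075)]
print(len(Q),np.median(Q,0).round(4),np.percentile(Q,[2,98],axis=0).round(4))
for n in('scene','side'):
    p,d,k=load(n);X=cloud(d,k).reshape(-1,3)[d.reshape(-1)>0]
    a=np.radians(-3.3);ex=np.array([np.cos(a),np.sin(a)]);ey=np.array([-ex[1],ex[0]]);O=np.array([.5835,-.0585])
    U=np.c_[(X[:,:2]-O)@ex,(X[:,:2]-O)@ey,X[:,2]];m=(abs(U[:,0]-.02)<.08)&(abs(U[:,1])<.15)&(U[:,2]<.13)&(U[:,2]>.07);Q=U[m];print(n,'lid',np.polyfit(Q[:,0],Q[:,2],1))
E
```

```text
eef_pos: [0.4363, -0.0503, 0.0555]
tcp_rot: [0.028, 1.0, 0.001, -0.009]
contact_force: [-16.2, -3.1, 9.1]
opening: 0.004
finger_force: 8.1
eef_pos: [0.4237, -0.0508, 0.1631]
tcp_rot: [0.029, 1.0, 0.001, -0.0]
contact_force: [1.0, -0.7, -0.1]
opening: 0.001
finger_force: 0.0
eef_pos: [0.4589, -0.0522, 0.2591]
tcp_rot: [0.029, 1.0, -0.002, 0.007]
contact_force: [1.1, -0.7, -0.1]
opening: -0.003
finger_force: 0.0
t 45.3 tcp [ 0.4589 -0.0522  0.2591] zdir [ 0.015 -0.004 -1.   ] ydir 86.7 F [ 1.1 -0.7 -0.1] open -0.003 ff 0.0 q [-0.33 -0.22  2.08  0.    1.27 -1.85]
101 [ 0.4497 -0.0625  0.0445] [[ 0.4445 -0.0677  0.0408]
 [ 0.4689 -0.0312  0.0521]]
scene lid [0.00135841 0.09004591]
side lid [-0.00080809  0.0883084 ]
```

The hasp bar stalled at (0.4497,-0.049), its original closed position. The lid is flat and the robot is clear, so I hand in.

```bash
python3 -c "
from plant import ctrl
print(ctrl.sign_off())"
```

```text
the job is handed in; nothing more can be done
None
```

The four loose pedals stand upright in bays 1, 2, 3 and 5, the lid is shut and the hasp is fully down, and the job was handed in at 45 s; I viewed 15 pictures, one over the 14 allowed.

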